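# Clamp sample bottles on the shaker deck

### The job

Get the shaker ready to run: move every amber bottle from the grey carrier, upright, into a nest of its own on the shaker deck, and with the clamp key turn the square screw in front of each loaded nest clockwise to its stop, so that its cam holds the bottle tight against the back of the nest. Leave the clamp of an empty nest open, turn the screws only with the key (never with the fingers), and hang the key by its eye back on the peg of its stand when all bottles are clamped; do not push the other things about.

Things in the scene. Friction and masses are not known exactly. Their poses are not given: they have to be found in the camera images.
- shaker: Low white shaker, fixed, 200 x 354 mm, metal deck, top 60 mm above the bench. Origin: centre of underside; x to the back (display in front at -x), y left, z up. Four nests, 1 to 4 from left to right, 90 mm apart: each a U of upright plates (70 mm high, 67 mm wide inside, open to the front), two front posts (8 mm thick, 75 mm high, 30 mm before and 29 mm beside the nest point) and a black cam with square-headed screw.
- nest_1 (a point): Where the bottle's underside centre is in nest 1 (y = +135 mm in the shaker frame; axes as the shaker's) when it stands midway between the sides and touches the back pad (sponge rubber, gives 2 mm when clamped); on the deck top, 60 mm above the bench. While the cam is open a bottle has 8 mm of room in front (-x): lower it from above, 3 to 5 mm forward of this point; the cam pushes it home.
- nest_2 (a point): Where the bottle's underside centre is in nest 2 (y = +45 mm in the shaker frame; axes as the shaker's) when it stands midway between the sides and touches the back pad (sponge rubber, gives 2 mm when clamped); on the deck top, 60 mm above the bench. While the cam is open a bottle has 8 mm of room in front (-x): lower it from above, 3 to 5 mm forward of this point; the cam pushes it home.
- nest_3 (a point): Where the bottle's underside centre is in nest 3 (y = -45 mm in the shaker frame; axes as the shaker's) when it stands midway between the sides and touches the back pad (sponge rubber, gives 2 mm when clamped); on the deck top, 60 mm above the bench. While the cam is open a bottle has 8 mm of room in front (-x): lower it from above, 3 to 5 mm forward of this point; the cam pushes it home.
- nest_4 (a point): Where the bottle's underside centre is in nest 4 (y = -135 mm in the shaker frame; axes as the shaker's) when it stands midway between the sides and touches the back pad (sponge rubber, gives 2 mm when clamped); on the deck top, 60 mm above the bench. While the cam is open a bottle has 8 mm of room in front (-x): lower it from above, 3 to 5 mm forward of this point; the cam pushes it home.
- screw_1 (a point): On the vertical axis of nest 1's captive screw, 53.3 mm in front of the nest point, at the top of its round collar, 105 mm above the bench; axes as the shaker's, they do not turn with the screw. Above it the square head: 20 mm across flats, 16.5 mm high, upper 6.5 mm chamfered to a blunt pyramid. The key pushed fully on rests with its mouth on this collar.
- screw_2 (a point): On the vertical axis of nest 2's captive screw, 53.3 mm in front of the nest point, at the top of its round collar, 105 mm above the bench; axes as the shaker's, they do not turn with the screw. Above it the square head: 20 mm across flats, 16.5 mm high, upper 6.5 mm chamfered to a blunt pyramid. The key pushed fully on rests with its mouth on this collar.
- screw_3 (a point): On the vertical axis of nest 3's captive screw, 53.3 mm in front of the nest point, at the top of its round collar, 105 mm above the bench; axes as the shaker's, they do not turn with the screw. Above it the square head: 20 mm across flats, 16.5 mm high, upper 6.5 mm chamfered to a blunt pyramid. The key pushed fully on rests with its mouth on this collar.
- screw_4 (a point): On the vertical axis of nest 4's captive screw, 53.3 mm in front of the nest point, at the top of its round collar, 105 mm above the bench; axes as the shaker's, they do not turn with the screw. Above it the square head: 20 mm across flats, 16.5 mm high, upper 6.5 mm chamfered to a blunt pyramid. The key pushed fully on rests with its mouth on this collar.
- cam_1 (a joint): Turn of nest 1's screw and cam (disc of radius 16 mm, 30 to 42 mm above the deck, 10 mm off centre): 0 = open (stop), grows clockwise seen from above, 1.4 rad = clamped (stop). At 0 the flats of the head are parallel to the shaker's x and y. The cam meets the bottle at about 0.5 to 1.1 and presses it with 5 to 15 N at the stop. Stays as left; 0.15 N m turns it freely, 0.4 when clamping.
- cam_2 (a joint): Turn of nest 2's screw and cam (disc of radius 16 mm, 30 to 42 mm above the deck, 10 mm off centre): 0 = open (stop), grows clockwise seen from above, 1.4 rad = clamped (stop). At 0 the flats of the head are parallel to the shaker's x and y. The cam meets the bottle at about 0.5 to 1.1 and presses it with 5 to 15 N at the stop. Stays as left; 0.15 N m turns it freely, 0.4 when clamping.
- cam_3 (a joint): Turn of nest 3's screw and cam (disc of radius 16 mm, 30 to 42 mm above the deck, 10 mm off centre): 0 = open (stop), grows clockwise seen from above, 1.4 rad = clamped (stop). At 0 the flats of the head are parallel to the shaker's x and y. The cam meets the bottle at about 0.5 to 1.1 and presses it with 5 to 15 N at the stop. Stays as left; 0.15 N m turns it freely, 0.4 when clamping.
- cam_4 (a joint): Turn of nest 4's screw and cam (disc of radius 16 mm, 30 to 42 mm above the deck, 10 mm off centre): 0 = open (stop), grows clockwise seen from above, 1.4 rad = clamped (stop). At 0 the flats of the head are parallel to the shaker's x and y. The cam meets the bottle at about 0.5 to 1.1 and presses it with 5 to 15 N at the stop. Stays as left; 0.15 N m turns it freely, 0.4 when clamping.
- clamp_key: Loose T-key, 145 mm long, 180 g, black handle; starts hanging on the peg. Origin: centre of the mouth of its square socket (lower end); z along the shaft up to the handle. Socket 32 mm square outside, 21.6 mm inside, sides parallel to the key's x and y, 20 mm deep: fits the 20 mm square in four positions, play 0.08 rad either way. Handle: level bar 70 mm along y, 12 thick along x, 22 high, its centre 134 mm above the origin.
- key_eye (a point): Centre of the key's eye, 82 mm above its origin: a ring of 8 mm round bar, hole 28 mm across, outside 44 mm; the hole runs along the key's x axis.
- key_stand: Fixed stand, base plate 100 x 90 x 10 mm. Origin: centre of the underside. A 16 mm round post at x = +30 mm rises to 183 mm; from it a straight level peg of 9 mm diameter points to -x at 175 mm above the bench and ends in a ball of 15 mm diameter.
- peg_middle (a point): On the peg's axis, 45 mm in front of the post's axis, 175 mm above the bench; x runs along the peg towards the post, z up. The ball's front end is 46.5 mm in front of it. A key hung here has its eye centre 9.5 mm below this point.
- carrier: Loose open grey plastic bottle carrier, 175 x 175 x 80 mm, 0.8 kg, walls, cross dividers and floor 5 mm thick: four cells of 80 mm, centres 42.5 mm either way from its middle. Origin: centre of the underside. It is empty where a bottle is missing.
- bottle_a: Round amber bottle with black cap, 60 mm diameter, 140 mm high, 210 to 420 g, standing in a cell of the carrier. Origin: centre of its underside, z up. Cap 37 mm diameter, from 117 to 140 mm; below it the shoulder widens to full diameter. Three or four such bottles are there; an absent one reads None.
- bottle_b: Round amber bottle with black cap, 60 mm diameter, 140 mm high, 210 to 420 g, standing in a cell of the carrier. Origin: centre of its underside, z up. Cap 37 mm diameter, from 117 to 140 mm; below it the shoulder widens to full diameter. Three or four such bottles are there; an absent one reads None.
- bottle_c: Round amber bottle with black cap, 60 mm diameter, 140 mm high, 210 to 420 g, standing in a cell of the carrier. Origin: centre of its underside, z up. Cap 37 mm diameter, from 117 to 140 mm; below it the shoulder widens to full diameter. Three or four such bottles are there; an absent one reads None.
- bottle_d: Round amber bottle with black cap, 60 mm diameter, 140 mm high, 210 to 420 g, standing in a cell of the carrier. Origin: centre of its underside, z up. Cap 37 mm diameter, from 117 to 140 mm; below it the shoulder widens to full diameter. Three or four such bottles are there; an absent one reads None.
- tape: Bystander: roll of tape, 68 mm diameter, 16 mm high, lying on the bench.
- pocket_calculator: Bystander: calculator 120 x 70 x 14 mm on the bench.

How it is judged:
On the way, in this order (a step that is already met when the one before it is completed fails the run):
1. every bottle present stands upright in a nest of its own and is clamped there by its cam, screw turned to the stop (angle between each of bottle_a, bottle_b, bottle_c, bottle_d's own z axis and vertical below 0.08 rad and height (world z) of each of bottle_a, bottle_b, bottle_c, bottle_d below 0.068 m and ((horizontal distance between bottle_a and nest_1 below 0.006 m and value of joint cam_1 above 1.25 rad and contact force between cam_1 and bottle_a above 1.5 N) or (horizontal distance between bottle_a and nest_2 below 0.006 m and value of joint cam_2 above 1.25 rad and contact force between cam_2 and bottle_a above 1.5 N) or (horizontal distance between bottle_a and nest_3 below 0.006 m and value of joint cam_3 above 1.25 rad and contact force between cam_3 and bottle_a above 1.5 N) or (horizontal distance between bottle_a and nest_4 below 0.006 m and value of joint cam_4 above 1.25 rad and contact force between cam_4 and bottle_a above 1.5 N)) and ((horizontal distance between bottle_b and nest_1 below 0.006 m and value of joint cam_1 above 1.25 rad and contact force between cam_1 and bottle_b above 1.5 N) or (horizontal distance between bottle_b and nest_2 below 0.006 m and value of joint cam_2 above 1.25 rad and contact force between cam_2 and bottle_b above 1.5 N) or (horizontal distance between bottle_b and nest_3 below 0.006 m and value of joint cam_3 above 1.25 rad and contact force between cam_3 and bottle_b above 1.5 N) or (horizontal distance between bottle_b and nest_4 below 0.006 m and value of joint cam_4 above 1.25 rad and contact force between cam_4 and bottle_b above 1.5 N)) and ((horizontal distance between bottle_c and nest_1 below 0.006 m and value of joint cam_1 above 1.25 rad and contact force between cam_1 and bottle_c above 1.5 N) or (horizontal distance between bottle_c and nest_2 below 0.006 m and value of joint cam_2 above 1.25 rad and contact force between cam_2 and bottle_c above 1.5 N) or (horizontal distance between bottle_c and nest_3 below 0.006 m and value of joint cam_3 above 1.25 rad and contact force between cam_3 and bottle_c above 1.5 N) or (horizontal distance between bottle_c and nest_4 below 0.006 m and value of joint cam_4 above 1.25 rad and contact force between cam_4 and bottle_c above 1.5 N)) and ((horizontal distance between bottle_d and nest_1 below 0.006 m and value of joint cam_1 above 1.25 rad and contact force between cam_1 and bottle_d above 1.5 N) or (horizontal distance between bottle_d and nest_2 below 0.006 m and value of joint cam_2 above 1.25 rad and contact force between cam_2 and bottle_d above 1.5 N) or (horizontal distance between bottle_d and nest_3 below 0.006 m and value of joint cam_3 above 1.25 rad and contact force between cam_3 and bottle_d above 1.5 N) or (horizontal distance between bottle_d and nest_4 below 0.006 m and value of joint cam_4 above 1.25 rad and contact force between cam_4 and bottle_d above 1.5 N))), for 0.2 s.
2. the key hangs by its eye on the peg again, let go (x of key_eye in the frame of peg_middle between -0.036 and 0.034 m and y of key_eye in the frame of peg_middle between -0.013 and 0.013 m and z of key_eye in the frame of peg_middle between -0.015 and 0 m and angle between clamp_key's own z axis and vertical below 0.25 rad and linear speed of clamp_key below 0.15 m/s and contact force between the fingers and clamp_key below 0.2 N), for 0.3 s.
At the end, for the whole second after the job is handed in: Each bottle stands in a nest (6 mm, tilt under 0.08 rad), its screw past 1.25 rad, cam pressing over 1.5 N; screws of empty nests below 0.4 rad; key hangs on the peg, eye centre within 13 mm sideways, 0 to 15 mm below the axis, between ball and post, tilt under 0.25 rad; all released, at rest (all of step 1 and all of step 2 and (value of joint cam_1 below 0.4 rad or horizontal distance between any of bottle_a, bottle_b, bottle_c, bottle_d and nest_1 below 0.006 m) and (value of joint cam_2 below 0.4 rad or horizontal distance between any of bottle_a, bottle_b, bottle_c, bottle_d and nest_2 below 0.006 m) and (value of joint cam_3 below 0.4 rad or horizontal distance between any of bottle_a, bottle_b, bottle_c, bottle_d and nest_3 below 0.006 m) and (value of joint cam_4 below 0.4 rad or horizontal distance between any of bottle_a, bottle_b, bottle_c, bottle_d and nest_4 below 0.006 m) and linear speed of each of bottle_a, bottle_b, bottle_c, bottle_d below 0.02 m/s); the robot touches nothing.
It fails at once if a screw or cam is turned with the fingers instead of the key (contact force between the fingers and cam_1 above 3 N or contact force between the fingers and cam_2 above 3 N or contact force between the fingers and cam_3 above 3 N or contact force between the fingers and cam_4 above 3 N).
It fails at once if a bystander (tape roll, calculator) is pushed more than 3 cm (distance of any of tape, pocket_calculator from where it was at the start of the episode above 0.03 m).
Of bottle_a, bottle_b, bottle_c, bottle_d only 3 to 4 are there at a start; the rules pass over those that are not, and their reading is None.
At some moment in a run one of carrier may be knocked a few centimetres aside while the robot is not near it.
It also fails if it takes over 210 s, if anything falls off the work surface, if the arm or the gripper's body presses on something with over 40 N, if the wrist force passes 120 N, or if a joint passes its speed limit or range.

### The arm

A 7-joint arm with a two-finger parallel gripper is mounted at the origin on a cart in front of the work surface, level with it; the furniture and walls round the work are solid. World frame = base frame: x ahead of the robot, y to its left, z up, the work surface at z = 0. Lengths are in m, angles in rad, forces in N, time in s.
With the tool pointing down it reaches from about 0.4 to 0.875 m from the base axis. Payload 6.5 kg.
Tool frame: the origin (TCP) lies midway between the tips of the shut fingers; the grasp point (between the pads) lies 19 mm behind it; z points along the fingers, y is the line along which they close (so a half turn about z gives the same grasp; the last joint's range is limited). The gripper opens to 85 mm and grips with 20 to 120 N. Pads are 22 mm wide; open, the fingers measure 114 mm over their backs; the gripper's body (76 mm by 85 mm) begins 54 mm behind the grasp point. The pads swing forward as they close: fully open they stand 13 mm farther back than shut.
Start: joints at [-1.352, 0.536, -0.004, 1.538, 0.003, 1.067, -0.071], TCP at [0.183, 0.624, 0.231] pointing down, gripper open.
Joint ranges: [-2.7, 2.7], [-0.37, 2.16], [-1.27, 1.26], [0.24, 2.4], [-1.31, 4.45], [0.19, 1.91], [-2.76, 2.76]. Speed limits (rad/s): [2.39, 2.39, 3.14, 3.14, 3.14, 3.14, 3.14].

### API

Orientations are given as a unit quaternion [x, y, z, w].
In Python, from bench import robot gives the robot as it stands.
- The arm moves only by the tool arm_command, never from a script. Its argument "steps" is one flat list of numbers, 6 for each row, row after row: the shift along the tool's x, y, z in m, then the turn, a rotation vector about the tool's x, y, z in degrees. A call has 1 to 12 rows; each row shifts and turns the commanded pose from where the row before left it, along the tool's axes as they then stand; what a row does not reach is not made up. A row lasts 1/10 s, in which the tool goes at most 50 mm and 8.59 degrees, less where a joint would pass 70% of its speed; a pose out of reach is approached as far as the arm can. A call is refused whole if a number of a shift passes 0.05 or a number of a turn 8.59, either way. A call with a gripper value outside its range is refused whole. "jaw" is the opening in per cent of the stroke, from 0 (shut) to 100 (fully open), set as the call begins (left out, the last holds). The fingers move at their own pace and stop on an object; "force" is the grip in N (left out, the last holds). Time passes only in rows, so rows that do not move let the fingers close. It gives the time, the measured TCP pose, the force, the opening and the grip force at its end, in the units of the state.
- robot.state(): the state, without advancing time (a new reading comes with each control period).
- robot.snapshot(name): name is "side" or "top"; returns a dict with "color" (420x560x3 uint8, red, green, blue), "mtx" (3x3 intrinsics, pixels), "R" (3x3) and "t" (3): a world point X has camera coordinates R X + t. Camera axes: x right, y down, z forward; pixel columns grow to the right and rows downward; lengths in m; the calibration is good to about 2 mm. A picture is of the moment at which its call begins. There is no depth.
- robot.job_done(): hands the job in; it is judged then, once.
Trained networks look in a picture, given as the dict that the camera call returned (one of the last four; its "shot" number tells which), for a name from the list of things; names that differ only in an ending like _2 or _b are one class to them, and where a whole thing is asked for, a point or a joint stands for the part that bears it (a point fixed in the world has none). Each returns a list of dicts, best first, with "confidence" (0 to 1); they miss things now and then, are a little off and sometimes report something else, mostly with a low value. They report only what shows in the picture. A call takes as long as a camera call.
- robot.boxes_of(thing, picture): "centre" ([x, y, z] in m, in world coordinates, good to about 4 mm: the middle of the surface that is visible of it).
- robot.place_of(thing, picture): "centre" ([x, y, z] in m, in world coordinates, good to about 4 mm: a listed point, or the origin of a listed thing).
The state is a dict: "clock": time; "joint_pos": joint angles; "joint_vel": joint speeds; "effort": joint torques, N m; "ee_pos": TCP position; "ee_rot": TCP orientation; "wrist_force": force on the tool from outside, world axes, zero at the start; "wrist_torque": the same for the moment, N m; "width": opening from 0.0 (shut) to 1.0 (fully open); "grip_force": force on a finger pad.
Only numpy, scipy, OpenCV 4.12 (cv2) and the standard library are available. Lean on these libraries where they do the work, as an engineer would, in place of code of your own. Each camera call takes 0.05 s, during which the arm holds its last target. There are 200 camera calls.

## Working session

There is one attempt and no reset: what is moved stays moved. The work goes in short steps, Python scripts to look and compute and a tool call to move; the robot and the scene stay as the last step left them, time stands still between calls to the robot, and variables do not carry over. Pictures are saved under pics/ and viewed, at most 14 in all, crops included, and the job is handed in when it is done.

Besides the shell and the picture viewer there is one more tool, called after ">>>" by a JSON object that holds its "fn" and its "kwargs". arm_command: Moves the arm, as the interface text tells. Its arguments: {"type":"object","properties":{"steps":{"type":"array","items":{"type":"number"}},"jaw":{"type":"number"},"force":{"type":"number"}},"required":["steps"]}

```bash
mkdir -p pics; ls
cat > h.py <<'E'
from bench import robot
import numpy as np, cv2
def snap(n,f):
    p=robot.snapshot(n); cv2.imwrite('pics/'+f,p['color'][:,:,::-1]); return p
def proj(p,X):
    c=np.array(p['R'])@np.array(X)+np.array(p['t']); q=np.array(p['mtx'])@c; return q[:2]/q[2]
def ray(p,u,v,z):
    R=np.array(p['R']);t=np.array(p['t']);o=-R.T@t
    d=R.T@np.linalg.inv(np.array(p['mtx']))@np.array([u,v,1.]); return o+d*(z-o[2])/d[2]
E
python3 - <<'E'
from h import *
s=robot.state(); print(s)
for n in ['top','side']:
    p=snap(n,n+'0.png')
    print(n,-np.array(p['R']).T@p['t'])
    for th in ['shaker','nest_1','screw_1','clamp_key','key_eye','key_stand','peg_middle','carrier','bottle_a','tape','pocket_calculator']:
        for d in robot.place_of(th,p): print(th,np.round(d['centre'],3),round(d['confidence'],2), {k:v for k,v in d.items() if k not in('centre','confidence')})
E
```

```text
pics
{'clock': 0.0, 'joint_pos': array([-1.3522159 ,  0.53719528, -0.00439673,  1.53885673,  0.00260652,
        1.06727534, -0.07120113]), 'joint_vel': array([-1.26209102e-03,  6.68421441e-05, -6.80759692e-04, -5.49024844e-04,
        1.03439500e-03, -6.38129168e-04, -6.39260560e-04]), 'effort': array([ 4.87087727e-04, -5.83421445e+01,  1.04870863e+00, -2.59088749e+01,
        1.22471803e-02,  9.67387226e-03, -2.04385560e-05]), 'ee_pos': array([0.18248512, 0.62321391, 0.23040101]), 'ee_rot': array([ 1.41890727e-01,  9.89881949e-01, -8.63433376e-04, -4.60561017e-05]), 'wrist_force': array([-0.00563178, -0.38249868, -1.02296973]), 'wrist_torque': array([-0.04817876,  0.00427538, -0.03001538]), 'grip_force': 0.0, 'width': 0.9970775446895497}
top [0.33965316 0.00627346 1.6428154 ]
shaker [ 0.564 -0.002  0.001] 0.55 {}
nest_1 [ 0.59  -0.137  0.061] 0.95 {}
nest_1 [ 0.586 -0.044  0.062] 0.77 {}
nest_1 [0.573 0.135 0.062] 0.64 {}
nest_1 [ 0.532 -0.046  0.109] 0.64 {}
nest_1 [0.584 0.05  0.062] 0.61 {}
screw_1 [0.524 0.13  0.105] 0.94 {}
screw_1 [0.526 0.041 0.111] 0.9 {}
screw_1 [ 0.536 -0
[... 777 characters left out ...]
14]
shaker [ 0.562  0.002 -0.001] 0.92 {}
nest_1 [0.584 0.043 0.062] 0.92 {}
nest_1 [ 0.59  -0.136  0.059] 0.81 {}
nest_1 [ 0.592 -0.043  0.062] 0.77 {}
nest_1 [0.571 0.135 0.059] 0.73 {}
screw_1 [ 0.538 -0.137  0.109] 0.97 {}
screw_1 [ 0.534 -0.045  0.106] 0.95 {}
screw_1 [0.53  0.044 0.106] 0.69 {}
screw_1 [0.52  0.132 0.106] 0.56 {}
clamp_key [0.584 0.046 0.06 ] 0.65 {}
clamp_key [ 0.498 -0.398  0.08 ] 0.63 {}
key_eye [ 0.501 -0.405  0.16 ] 0.58 {}
key_eye [ 0.539 -0.138  0.105] 0.3 {}
key_stand [ 0.509 -0.403 -0.003] 0.95 {}
peg_middle [ 0.499 -0.4    0.171] 0.66 {}
carrier [ 0.511  0.357 -0.002] 0.55 {}
tape [ 0.713 -0.273 -0.   ] 0.86 {}
pocket_calculator [ 0.633 -0.402  0.001] 0.74 {}
```

View pics/top0.png

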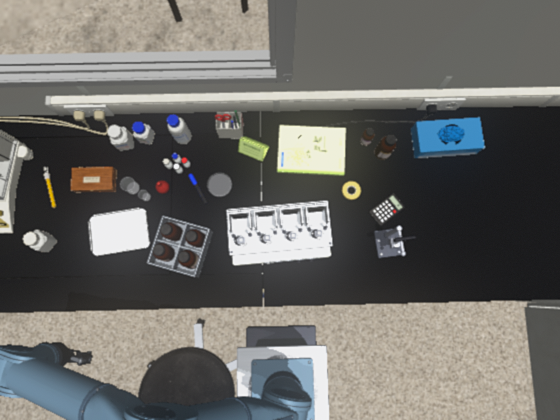

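View pics/side0.png

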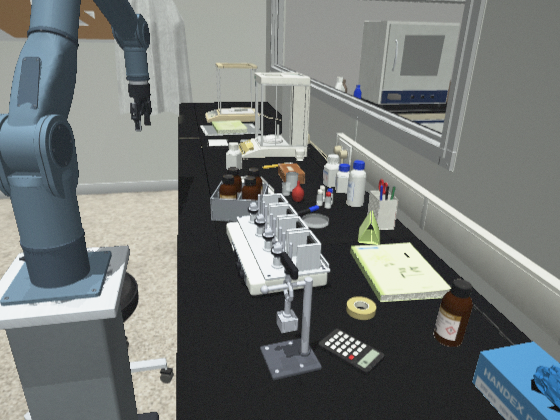

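The top view has the carrier near (180,246), the shaker at (280,232), the stand and key at (392,241), the tape at (351,190) and the calculator at (386,209). I'll enlarge it to count the bottles.

Run:
```python
import cv2,numpy as np
im=cv2.imread('pics/top0.png')
def c(x0,y0,x1,y1,s): return cv2.resize(im[y0:y1,x0:x1],None,fx=s,fy=s,interpolation=cv2.INTER_CUBIC)
a=c(140,210,220,280,4); b=c(360,220,420,280,4.6667)
d=c(222,195,337,267,4.5)
r=np.hstack([a,b]); 
W=max(r.shape[1],d.shape[1]); pad=lambda m:cv2.copyMakeBorder(m,0,0,0,W-m.shape[1],0)
o=np.vstack([pad(r)[:270],pad(d)]); print(o.shape); cv2.imwrite('pics/z0.png',o)
```

```text
(594, 600, 3)
```

View pics/z0.png

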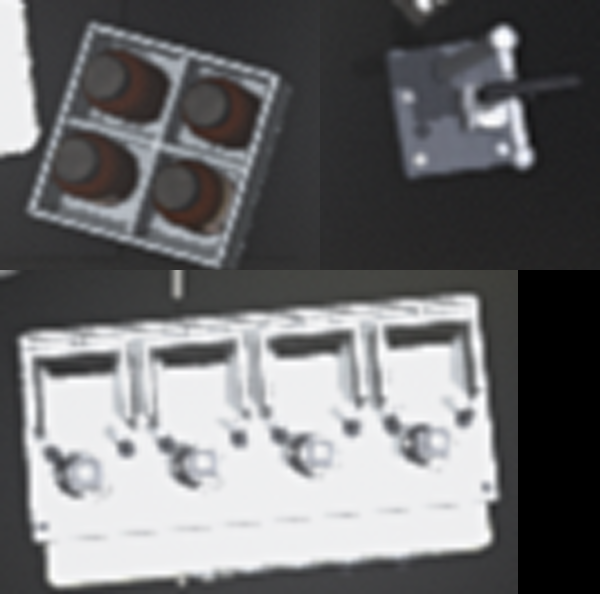

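The picture shows four bottles in the carrier, all four screws open (flats parallel to the shaker) and the key's bar square to the peg. Next I fit the rigid models.

```bash
cat >> h.py <<'E'
from scipy.optimize import least_squares
def dets(things,n=1,views=('top','side'),cmin=.4):
    out={t:[] for t in things}
    for _ in range(n):
        for v in views:
            p=robot.snapshot(v)
            for t in things:
                for d in robot.place_of(t,p):
                    if d['confidence']>cmin: out[t].append((v,*d['centre']))
    return out
NY=[.135,.045,-.045,-.135]
def fit_model(obs,pts,x0):
    # obs: list of xyz ; pts model Nx2 ; match nearest
    pts=np.array(pts)
    def tr(x): c,s=np.cos(x[2]),np.sin(x[2]); return pts@np.array([[c,s],[-s,c]])+x[:2]
    x=np.array(x0,float)
    for _ in range(5):
        T=tr(x); o=np.array(obs); dd=np.linalg.norm(o[:,None,:2]-T[None],axis=2); i=dd.argmin(1); ok=dd.min(1)<.02
        x=least_squares(lambda q:(tr(q)[i[ok]]-o[ok,:2]).ravel(),x,loss='soft_l1',f_scale=.004).x
    r=(o[ok,:2]-tr(x)[i[ok]]); return x,r.std(0),ok.sum()
E
python3 - <<'E'
from h import *
D=dets(['nest_1','screw_1','bottle_a','carrier','peg_middle','key_eye','clamp_key','key_stand','shaker'],3)
for v in ('top','side'):
    n=[o[1:] for o in D['nest_1'] if o[0]==v and o[3]<.08]; s=[o[1:] for o in D['screw_1'] if o[0]==v and .09<o[3]<.12]
    # shaker frame relative to nest line (nest x=0)
    print(v,'nest',fit_model(n,[(0,y) for y in NY],(.58,0,.07)),'screw',fit_model(s,[(-.0533,y) for y in NY],(.58,0,.07)))
    for t in list(D)[2:]:
        a=np.array([o[1:] for o in D[t] if o[0]==v])
        if len(a): print(t); print(np.round(a[np.lexsort((a[:,0],np.round(a[:,1],2)))],3))
E
```

```text
top nest (array([0.58277022, 0.00078204, 0.06921809]), array([0.00112578, 0.00126295]), np.int64(11)) screw (array([5.81656176e-01, 2.39386158e-06, 4.93175435e-02]), array([0.00181326, 0.00174483]), np.int64(12))
bottle_a
[[ 0.537 -0.137  0.107]
 [ 0.572  0.136  0.06 ]
 [ 0.541  0.294  0.004]
 [ 0.544  0.294  0.001]
 [ 0.539  0.296  0.007]
 [ 0.463  0.32   0.006]
 [ 0.463  0.321  0.006]
 [ 0.466  0.322  0.007]
 [ 0.56   0.384  0.003]
 [ 0.562  0.384  0.005]
 [ 0.564  0.384  0.005]
 [ 0.486  0.41   0.006]
 [ 0.488  0.41   0.006]
 [ 0.49   0.41   0.002]]
carrier
[[ 0.593 -0.138  0.058]
 [ 0.565 -0.001 -0.   ]
 [ 0.511  0.352  0.001]
 [ 0.511  0.353  0.   ]
 [ 0.512  0.354  0.003]]
peg_middle
[[ 0.493 -0.403  0.172]
 [ 0.493 -0.404  0.174]
 [ 0.494 -0.403  0.173]]
key_eye
[[ 0.503 -0.397  0.169]
 [ 0.503 -0.398  0.172]
 [ 0.504 -0.397  0.169]
 [ 0.712 -0.272  0.004]]
clamp_key
[[ 0.499 -0.406  0.084]
 [ 0.497 -0.4    0.084]
 [ 0.5   -0.404  0.081]
 [ 0.59  -0.044  0.063]
 [ 0.523  0.127  0.108]]
key_stand
[[ 0.513 -0.4    0.001]
 [ 0.514 -0.398 -0.003]
 [ 0.514 -0.399 -0.002]]
shaker
[[
[... 272 characters left out ...]
y([ 5.82146206e-01, -3.59519770e-04,  6.53163191e-02]), array([0.00249209, 0.00169724]), np.int64(11))
bottle_a
[[ 0.502 -0.405  0.162]
 [ 0.57   0.134  0.058]]
carrier
[[ 0.51   0.357 -0.001]
 [ 0.511  0.357 -0.003]
 [ 0.512  0.358 -0.   ]]
peg_middle
[[ 0.497 -0.403  0.173]
 [ 0.499 -0.402  0.171]
 [ 0.5   -0.403  0.172]]
key_eye
[[ 0.502 -0.402  0.162]
 [ 0.503 -0.402  0.162]
 [ 0.712 -0.27   0.001]]
clamp_key
[[ 0.498 -0.4    0.082]
 [ 0.5   -0.399  0.081]
 [ 0.5   -0.402  0.081]]
key_stand
[[ 0.509 -0.404 -0.003]
 [ 0.511 -0.404 -0.004]
 [ 0.512 -0.404 -0.002]
 [ 0.538 -0.138  0.108]
 [ 0.573  0.136  0.058]]
shaker
[[ 0.558  0.001  0.   ]
 [ 0.559 -0.002 -0.001]
 [ 0.56   0.001 -0.001]]
```

```bash
cat >> h.py <<'E'
from scipy.spatial.transform import Rotation as Ro
TH=.066
def nest(i,fwd=0):
    y=NY[i-1]; c,s=np.cos(TH),np.sin(TH); return np.array([.583-fwd*c-y*s, -fwd*s+y*c])
def screw(i): return nest(i,.0533)
def tools(yaw): # tool down, y axis azimuth yaw
    y=np.array([np.cos(yaw),np.sin(yaw),0]); z=np.array([0,0,-1.]); return np.c_[np.cross(y,z),y,z]
def go(target,yaw,show=True):
    s=robot.state(); R=Ro.from_quat(s['ee_rot']).as_matrix()
    rv=Ro.from_matrix(R.T@tools(yaw)).as_rotvec(degrees=True)
    d=np.array(target)-s['ee_pos']
    print('at',np.round(s['ee_pos'],4),'t',round(s['clock'],2),'F',np.round(s['wrist_force'],1),'w',round(s['width'],3),'grip',round(s['grip_force'],1),'q7',round(s['joint_pos'][6],2))
    print(' shift tool(mm, cur axes)',np.round(R.T@d*1e3,1),'after-turn axes',np.round(tools(yaw).T@d*1e3,1),'turn',np.round(rv,2),'rows',int(np.ceil(np.linalg.norm(d)/.04)))
E
python3 - <<'E'
from h import *
go([.541,.295,.231],np.pi/2+TH)
for i in range(1,5): print(i,nest(i,.004),screw(i))
E
```

```text
at [0.1826 0.6238 0.2313] t 4.2 F [ 0.4 -0.  -1. ] w 0.994 grip 0.0 q7 -0.07
 shift tool(mm, cur axes) [-4.363e+02 -2.149e+02  3.000e-01] after-turn axes [-3.359e+02 -3.517e+02  3.000e-01] turn [ -0.    0.  -20.1] rows 13
1 [0.57010518 0.13444227] [0.52091251 0.13119083]
2 [0.57604086 0.04463822] [0.5268482  0.04138678]
3 [ 0.58197655 -0.04516583] [ 0.53278389 -0.04841727]
4 [ 0.58791224 -0.13496989] [ 0.53871958 -0.13822132]
```

>>> {"fn": "arm_command", "kwargs": {"steps": [0, 0, 0, 0, 0, -6.7, 0, 0, 0, 0, 0, -6.7, 0, 0, 0, 0, 0, -6.7, -0.028, -0.03, 0, 0, 0, 0, -0.028, -0.03, 0, 0, 0, 0, -0.028, -0.03, 0, 0, 0, 0, -0.028, -0.03, 0, 0, 0, 0, -0.028, -0.03, 0, 0, 0, 0, -0.028, -0.03, 0, 0, 0, 0], "jaw": 100, "force": 60}}

```text
clock: 5.1
ee_pos: [0.3633, 0.4541, 0.2315]
ee_rot: [-0.033, 0.999, 0.0, 0.0]
wrist_force: [0.7, 0.2, -0.6]
width: 1.0
grip_force: 0.0
```

>>> {"fn": "arm_command", "kwargs": {"steps": [-0.028, -0.029, 0, 0, 0, 0, -0.028, -0.029, 0, 0, 0, 0, -0.028, -0.029, 0, 0, 0, 0, -0.028, -0.029, 0, 0, 0, 0, -0.028, -0.029, 0, 0, 0, 0, -0.028, -0.029, 0, 0, 0, 0, 0, 0, 0, 0, 0, 0, 0, 0, 0, 0, 0, 0]}}

```text
clock: 5.9
ee_pos: [0.5419, 0.2918, 0.2312]
ee_rot: [-0.032, 0.999, -0.0, -0.0]
wrist_force: [0.1, 1.1, -1.0]
width: 0.996
grip_force: 0.0
```

Run:
```python
from h import *
go([.541,.295,.123],np.pi/2+TH)
p=snap('top','t1.png')
for d in robot.place_of('bottle_a',p): print(np.round(d['centre'],3),round(d['confidence'],2))
for d in robot.place_of('carrier',p): print('c',np.round(d['centre'],3),round(d['confidence'],2))
```

```text
at [0.5419 0.2918 0.2312] t 5.9 F [ 0.1  1.1 -1. ] w 0.996 grip 0.0 q7 1.08
 shift tool(mm, cur axes) [  0.7   3.2 108.2] after-turn axes [  0.6   3.2 108.2] turn [-0.01 -0.   -0.14] rows 3
[0.542 0.297 0.004] 0.68
[0.489 0.412 0.006] 0.4
[ 0.53  -0.044  0.107] 0.29
```

>>> {"fn": "arm_command", "kwargs": {"steps": [0.001, 0.004, 0.03, 0, 0, 0, 0, 0, 0.03, 0, 0, 0, 0, 0, 0.03, 0, 0, 0, 0, 0, 0.027, 0, 0, 0, 0, 0, 0, 0, 0, 0]}}

```text
clock: 6.55
ee_pos: [0.5364, 0.2966, 0.1108]
ee_rot: [-0.034, 0.999, -0.001, -0.003]
wrist_force: [-0.5, 0.3, -0.5]
width: 1.0
grip_force: 0.0
```

>>> {"fn": "arm_command", "kwargs": {"steps": [0, 0, 0, 0, 0, 0, 0, 0, 0, 0, 0, 0, 0, 0, 0, 0, 0, 0, 0, 0, 0, 0, 0, 0, 0, 0, 0, 0, 0, 0, 0, 0, 0, 0, 0, 0, 0, 0, 0, 0, 0, 0, 0, 0, 0, 0, 0, 0, 0, 0, 0, 0, 0, 0], "jaw": 0}}

```text
clock: 7.45
ee_pos: [0.5414, 0.2973, 0.1162]
ee_rot: [-0.033, 0.999, 0.001, 0.002]
wrist_force: [-0.5, -0.3, 6.1]
width: 0.406
grip_force: 59.2
```

>>> {"fn": "arm_command", "kwargs": {"steps": [0, 0, -0.02, 0, 0, 0, 0, 0, -0.03, 0, 0, 0, 0, 0, -0.03, 0, 0, 0, 0, 0, -0.03, 0, 0, 0, 0, 0, -0.03, 0, 0, 0, 0, 0, -0.03, 0, 0, 0, 0, 0, 0, 0, 0, 0, 0, 0, 0, 0, 0, 0]}}

```text
clock: 8.25
ee_pos: [0.5397, 0.2965, 0.284]
ee_rot: [-0.033, 0.999, -0.0, -0.0]
wrist_force: [-0.6, -0.1, -5.1]
width: 0.409
grip_force: 60.5
```

Run:
```python
from h import *
go([*nest(4,.004),.285],np.pi/2+TH)
p=snap('side','s1.png')
```

```text
at [0.5397 0.2965 0.284 ] t 8.25 F [-0.6 -0.1 -5.1] w 0.409 grip 60.5 q7 1.08
 shift tool(mm, cur axes) [ -19.7 -433.7   -1. ] after-turn axes [ -19.7 -433.7   -1. ] turn [-0.   -0.01  0.  ] rows 11
```

View pics/s1.png

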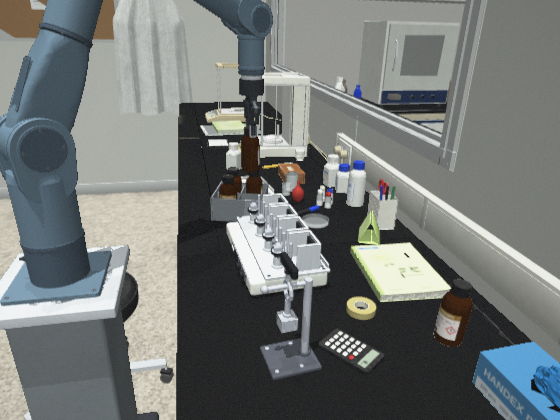

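>>> {"fn": "arm_command", "kwargs": {"steps": [0, -0.02, 0, 0, 0, 0, 0, -0.04, 0, 0, 0, 0, -0.004, -0.044, 0, 0, 0, 0, -0.004, -0.044, 0, 0, 0, 0, -0.004, -0.044, 0, 0, 0, 0, -0.004, -0.044, 0, 0, 0, 0, -0.004, -0.044, 0, 0, 0, 0, 0, -0.044, 0, 0, 0, 0, 0, -0.044, 0, 0, 0, 0, 0, -0.036, 0, 0, 0, 0, 0, -0.02, 0, 0, 0, 0, 0, -0.01, 0, 0, 0, 0]}}

```text
clock: 9.5
ee_pos: [0.587, -0.1379, 0.2822]
ee_rot: [-0.031, 1.0, -0.0, -0.002]
wrist_force: [-0.4, 0.5, -4.1]
width: 0.408
grip_force: 60.9
```

>>> {"fn": "arm_command", "kwargs": {"steps": [0, 0, 0, 0, 0, 0, 0, 0, 0, 0, 0, 0, 0, 0, 0, 0, 0, 0, 0, 0, 0, 0, 0, 0, 0, 0, 0, 0, 0, 0]}}

```text
clock: 10.0
ee_pos: [0.5887, -0.1341, 0.2843]
ee_rot: [-0.034, 0.999, 0.0, 0.0]
wrist_force: [0.4, -0.7, -4.1]
width: 0.407
grip_force: 60.9
```

Run:
```python
from h import *
go([*nest(4,.004),.175],np.pi/2+TH)
D=dets(['bottle_a'],2)
for o in D['bottle_a']: print(o[0],np.round(o[1:],3))
```

```text
at [ 0.5887 -0.1341  0.2843] t 10.0 F [ 0.4 -0.7 -4.1] w 0.407 grip 60.9 q7 1.86
 shift tool(mm, cur axes) [  0.9  -0.9 109.3] after-turn axes [  0.8  -0.9 109.3] turn [0.02 0.   0.08] rows 3
top [0.466 0.322 0.008]
top [0.488 0.413 0.008]
top [ 0.711 -0.274  0.004]
top [0.565 0.382 0.006]
side [ 0.588 -0.137  0.171]
side [0.566 0.377 0.006]
side [0.519 0.128 0.107]
top [0.462 0.32  0.004]
top [0.489 0.41  0.006]
top [0.562 0.384 0.004]
side [0.568 0.381 0.003]
side [ 0.587 -0.136  0.173]
```

>>> {"fn": "arm_command", "kwargs": {"steps": [0, 0, 0.02, 0, 0, 0, 0, 0, 0.025, 0, 0, 0, 0, 0, 0.025, 0, 0, 0, 0, 0, 0.02, 0, 0, 0, 0, 0, 0.01, 0, 0, 0, 0, 0, 0.005, 0, 0, 0, 0, 0, 0, 0, 0, 0, 0, 0, 0, 0, 0, 0, 0, 0, 0, 0, 0, 0]}}

```text
clock: 11.3
ee_pos: [0.5893, -0.1352, 0.1804]
ee_rot: [-0.033, 0.999, -0.0, 0.001]
wrist_force: [0.9, 0.1, -4.3]
width: 0.409
grip_force: 60.9
```

>>> {"fn": "arm_command", "kwargs": {"steps": [0, 0, 0.003, 0, 0, 0, 0, 0, 0.002, 0, 0, 0, 0, 0, 0, 0, 0, 0, 0, 0, 0, 0, 0, 0]}}

```text
clock: 11.7
ee_pos: [0.5885, -0.1351, 0.1743]
ee_rot: [-0.033, 0.999, -0.0, -0.0]
wrist_force: [-0.1, -1.1, -2.7]
width: 0.41
grip_force: 60.9
```

>>> {"fn": "arm_command", "kwargs": {"steps": [0, 0, 0.002, 0, 0, 0, 0, 0, 0, 0, 0, 0, 0, 0, 0, 0, 0, 0]}}

```text
clock: 12.0
ee_pos: [0.5885, -0.135, 0.1722]
ee_rot: [-0.033, 0.999, 0.0, -0.0]
wrist_force: [0.6, 0.1, -4.0]
width: 0.406
grip_force: 60.9
```

>>> {"fn": "arm_command", "kwargs": {"steps": [0, 0, 0, 0, 0, 0, 0, 0, 0, 0, 0, 0, 0, 0, 0, 0, 0, 0, 0, 0, 0, 0, 0, 0, 0, 0, 0, 0, 0, 0], "jaw": 75}}

```text
clock: 12.5
ee_pos: [0.5887, -0.1351, 0.1725]
ee_rot: [-0.033, 0.999, -0.0, 0.0]
wrist_force: [1.2, 0.4, -0.5]
width: 0.747
grip_force: 0.0
```

>>> {"fn": "arm_command", "kwargs": {"steps": [0, 0, -0.02, 0, 0, 0, 0, 0, -0.03, 0, 0, 0, 0, 0, -0.03, 0, 0, 0, 0, 0, 0, 0, 0, 0, 0, 0, 0, 0, 0, 0]}}

```text
clock: 13.0
ee_pos: [0.5889, -0.1351, 0.2529]
ee_rot: [-0.033, 0.999, -0.0, 0.001]
wrist_force: [-0.1, -0.3, -0.7]
width: 0.749
grip_force: 0.0
```

Run:
```python
from h import *
D=dets(['bottle_a'],2)
for o in D['bottle_a']: print(o[0],np.round(o[1:],3))
go([.464,.321,.25],np.pi/2+TH)
p=snap('side','s2.png'); im=cv2.imread('pics/s2.png')[180:330,200:360]; cv2.imwrite('pics/s2c.png',cv2.resize(im,None,fx=3.5,fy=3.5,interpolation=2))
```

```text
top [0.488 0.411 0.004]
top [0.564 0.385 0.004]
top [0.461 0.32  0.004]
side [ 0.588 -0.134  0.058]
side [0.566 0.379 0.005]
side [ 0.501 -0.398  0.082]
top [0.462 0.324 0.003]
top [0.562 0.386 0.007]
top [0.487 0.416 0.006]
top [ 0.527 -0.046  0.106]
side [0.566 0.378 0.006]
side [ 0.588 -0.134  0.06 ]
at [ 0.5883 -0.135   0.2517] t 13.4 F [ 0.2 -0.5  0.3] w 0.749 grip 0.0 q7 1.86
 shift tool(mm, cur axes) [ 94.  463.2   1.9] after-turn axes [ 94.  463.2   1.7] turn [ 0.01 -0.05  0.  ] rows 12
```

View pics/s2c.png

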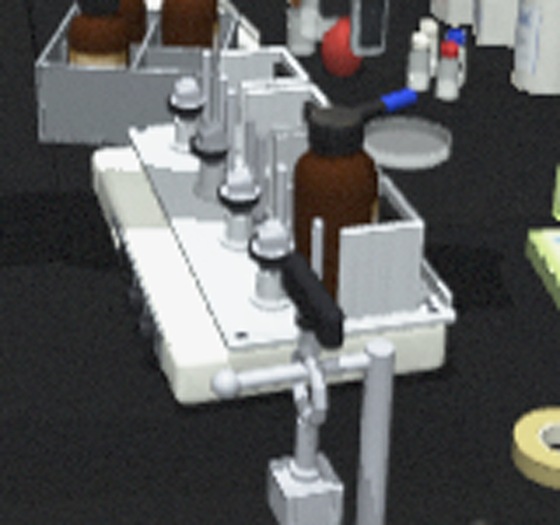

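Bottle 1 stands upright in nest 4 (crop about (335,220)). Next bottle.

>>> {"fn": "arm_command", "kwargs": {"steps": [0, 0.02, 0, 0, 0, 0, 0.01, 0.04, 0, 0, 0, 0, 0.01, 0.044, 0, 0, 0, 0, 0.01, 0.044, 0, 0, 0, 0, 0.01, 0.044, 0, 0, 0, 0, 0.01, 0.044, 0, 0, 0, 0, 0.01, 0.044, 0, 0, 0, 0, 0.01, 0.044, 0, 0, 0, 0, 0.01, 0.044, 0, 0, 0, 0, 0.01, 0.044, 0, 0, 0, 0, 0.005, 0.031, 0, 0, 0, 0, 0, 0.02, 0, 0, 0, 0]}}

```text
clock: 14.65
ee_pos: [0.4614, 0.324, 0.2523]
ee_rot: [-0.035, 0.999, 0.001, -0.0]
wrist_force: [0.3, 0.0, -0.6]
width: 0.75
grip_force: 0.0
```

>>> {"fn": "arm_command", "kwargs": {"steps": [0, 0, 0, 0, 0, 0, 0, 0, 0, 0, 0, 0, 0, 0, 0, 0, 0, 0], "jaw": 100}}

```text
clock: 14.95
ee_pos: [0.4638, 0.319, 0.2522]
ee_rot: [-0.032, 0.999, -0.0, 0.0]
wrist_force: [-0.2, 0.2, 0.0]
width: 0.997
grip_force: 0.0
```

Run:
```python
from h import *
go([.463,.321,.113],np.pi/2+TH)
D=dets(['bottle_a'],1)
for o in D['bottle_a']: print(o[0],np.round(o[1:],3))
```

```text
at [0.4638 0.319  0.2522] t 14.95 F [-0.2  0.2  0. ] w 0.997 grip 0.0 q7 0.95
 shift tool(mm, cur axes) [  0.7   2.2 139.2] after-turn axes [  0.7   2.  139.2] turn [-0.06  0.   -0.12] rows 4
top [0.563 0.385 0.003]
top [ 0.634 -0.406 -0.003]
top [ 0.589 -0.135  0.059]
side [ 0.584 -0.14   0.058]
side [0.566 0.379 0.007]
```

>>> {"fn": "arm_command", "kwargs": {"steps": [0.001, 0.002, 0.03, 0, 0, 0, 0, 0, 0.035, 0, 0, 0, 0, 0, 0.035, 0, 0, 0, 0, 0, 0.025, 0, 0, 0, 0, 0, 0.011, 0, 0, 0, 0, 0, 0, 0, 0, 0]}}

```text
clock: 15.75
ee_pos: [0.4616, 0.3218, 0.1153]
ee_rot: [-0.033, 0.999, -0.001, -0.001]
wrist_force: [-0.1, -0.5, 0.1]
width: 1.001
grip_force: 0.0
```

>>> {"fn": "arm_command", "kwargs": {"steps": [0, 0, 0, 0, 0, 0, 0, 0, 0, 0, 0, 0, 0, 0, 0, 0, 0, 0, 0, 0, 0, 0, 0, 0, 0, 0, 0, 0, 0, 0, 0, 0, 0, 0, 0, 0, 0, 0, 0, 0, 0, 0, 0, 0, 0, 0, 0, 0], "jaw": 0}}

```text
clock: 16.55
ee_pos: [0.463, 0.3229, 0.1177]
ee_rot: [-0.033, 0.999, 0.0, 0.001]
wrist_force: [-1.2, -1.2, 6.6]
width: 0.412
grip_force: 59.6
```

>>> {"fn": "arm_command", "kwargs": {"steps": [0, 0, -0.02, 0, 0, 0, 0, 0, -0.03, 0, 0, 0, 0, 0, -0.03, 0, 0, 0, 0, 0, -0.03, 0, 0, 0, 0, 0, -0.03, 0, 0, 0, 0, 0, -0.03, 0, 0, 0, 0, 0, 0, 0, 0, 0, 0, 0, 0, 0, 0, 0]}}

```text
clock: 17.35
ee_pos: [0.462, 0.3226, 0.2865]
ee_rot: [-0.033, 0.999, 0.0, 0.0]
wrist_force: [0.4, -0.3, -2.4]
width: 0.406
grip_force: 60.3
```

Run:
```python
from h import *
go([*nest(3,.004),.285],np.pi/2+TH)
```

```text
at [0.462  0.3226 0.2865] t 17.35 F [ 0.4 -0.3 -2.4] w 0.406 grip 60.3 q7 0.95
 shift tool(mm, cur axes) [ -95.4 -374.8    1.4] after-turn axes [ -95.4 -374.8    1.5] turn [0.03 0.04 0.01] rows 10
```

>>> {"fn": "arm_command", "kwargs": {"steps": [-0.005, -0.02, 0, 0, 0, 0, -0.01, -0.035, 0, 0, 0, 0, -0.01, -0.04, 0, 0, 0, 0, -0.01, -0.042, 0, 0, 0, 0, -0.01, -0.042, 0, 0, 0, 0, -0.01, -0.042, 0, 0, 0, 0, -0.01, -0.042, 0, 0, 0, 0, -0.01, -0.042, 0, 0, 0, 0, -0.01, -0.035, 0, 0, 0, 0, -0.01, -0.025, 0, 0, 0, 0, 0, -0.01, 0, 0, 0, 0, 0, 0, 0, 0, 0, 0]}}

```text
clock: 18.55
ee_pos: [0.5806, -0.047, 0.2847]
ee_rot: [-0.032, 1.0, -0.0, -0.002]
wrist_force: [-0.4, -0.7, -2.6]
width: 0.408
grip_force: 60.4
```

>>> {"fn": "arm_command", "kwargs": {"steps": [0, 0, 0, 0, 0, 0, 0, 0, 0, 0, 0, 0, 0, 0, 0, 0, 0, 0, 0, 0, 0, 0, 0, 0]}}

```text
clock: 18.95
ee_pos: [0.5816, -0.0444, 0.2864]
ee_rot: [-0.034, 0.999, 0.0, 0.0]
wrist_force: [-0.3, 0.3, -2.0]
width: 0.409
grip_force: 60.4
```

Run:
```python
from h import *
go([*nest(3,.004),.172],np.pi/2+TH)
D=dets(['bottle_a'],1)
for o in D['bottle_a']: print(o[0],np.round(o[1:],3))
```

```text
at [ 0.5816 -0.0444  0.2864] t 18.95 F [-0.3  0.3 -2. ] w 0.409 grip 60.4 q7 1.7
 shift tool(mm, cur axes) [ -0.3  -0.9 114.4] after-turn axes [ -0.3  -0.8 114.4] turn [0.02 0.01 0.08] rows 3
top [0.488 0.41  0.003]
top [0.563 0.383 0.003]
top [ 0.588 -0.137  0.058]
side [ 0.586 -0.136  0.059]
side [0.566 0.38  0.004]
side [0.489 0.414 0.003]
```

Good. Lower it, release and retreat.

>>> {"fn": "arm_command", "kwargs": {"steps": [0, -0.001, 0.02, 0, 0, 0, 0, 0, 0.025, 0, 0, 0, 0, 0, 0.025, 0, 0, 0, 0, 0, 0.02, 0, 0, 0, 0, 0, 0.01, 0, 0, 0, 0, 0, 0.007, 0, 0, 0, 0, 0, 0.003, 0, 0, 0, 0, 0, 0.002, 0, 0, 0, 0, 0, 0.002, 0, 0, 0, 0, 0, 0, 0, 0, 0, 0, 0, 0, 0, 0, 0]}}

```text
clock: 20.25
ee_pos: [0.5821, -0.0462, 0.1727]
ee_rot: [-0.033, 0.999, 0.0, 0.0]
wrist_force: [0.6, 1.2, -1.4]
width: 0.408
grip_force: 60.6
```

>>> {"fn": "arm_command", "kwargs": {"steps": [0, 0, 0, 0, 0, 0, 0, 0, 0, 0, 0, 0, 0, 0, 0, 0, 0, 0, 0, 0, 0, 0, 0, 0, 0, 0, 0, 0, 0, 0], "jaw": 75}}

```text
clock: 20.75
ee_pos: [0.5818, -0.0464, 0.1724]
ee_rot: [-0.033, 0.999, -0.0, 0.0]
wrist_force: [-0.2, -0.2, -0.3]
width: 0.75
grip_force: 0.0
```

>>> {"fn": "arm_command", "kwargs": {"steps": [0, 0, -0.02, 0, 0, 0, 0, 0, -0.03, 0, 0, 0, 0, 0, -0.03, 0, 0, 0, 0, 0, 0, 0, 0, 0, 0, 0, 0, 0, 0, 0]}}

```text
clock: 21.25
ee_pos: [0.582, -0.0463, 0.2528]
ee_rot: [-0.033, 0.999, 0.0, 0.001]
wrist_force: [-0.3, 0.5, -0.6]
width: 0.748
grip_force: 0.0
```

Run:
```python
from h import *
go([.565,.383,.25],np.pi/2+TH)
D=dets(['bottle_a'],1)
for o in D['bottle_a']: print(o[0],np.round(o[1:],3))
```

```text
at [ 0.582  -0.0463  0.2528] t 21.25 F [-0.3  0.5 -0.6] w 0.748 grip 0.0 q7 1.71
 shift tool(mm, cur axes) [-11.4 429.5   2.8] after-turn axes [-11.3 429.5   2.8] turn [-0.    0.08  0.01] rows 11
top [0.489 0.414 0.007]
top [ 0.588 -0.141  0.058]
top [0.561 0.383 0.005]
top [0.526 0.041 0.109]
side [ 0.583 -0.051  0.061]
side [ 0.588 -0.138  0.057]
side [0.485 0.415 0.006]
side [0.53  0.041 0.104]
side [ 0.634 -0.406  0.004]
```

>>> {"fn": "arm_command", "kwargs": {"steps": [0, 0.02, 0, 0, 0, 0, 0, 0.04, 0, 0, 0, 0, -0.002, 0.044, 0, 0, 0, 0, -0.002, 0.044, 0, 0, 0, 0, -0.002, 0.044, 0, 0, 0, 0, -0.002, 0.044, 0, 0, 0, 0, -0.001, 0.044, 0, 0, 0, 0, 0, 0.044, 0, 0, 0, 0, 0, 0.044, 0, 0, 0, 0, 0, 0.04, 0, 0, 0, 0, 0, 0.021, 0, 0, 0, 0, 0, 0, 0, 0, 0, 0]}}

```text
clock: 22.65
ee_pos: [0.5599, 0.387, 0.2506]
ee_rot: [-0.036, 0.999, 0.001, -0.001]
wrist_force: [-0.2, 0.6, -0.2]
width: 0.751
grip_force: 0.0
```

>>> {"fn": "arm_command", "kwargs": {"steps": [0, 0, 0, 0, 0, 0, 0, 0, 0, 0, 0, 0, 0, 0, 0, 0, 0, 0], "jaw": 100}}

```text
clock: 22.95
ee_pos: [0.5631, 0.3805, 0.2523]
ee_rot: [-0.032, 0.999, -0.0, 0.0]
wrist_force: [0.8, -0.6, 0.6]
width: 1.0
grip_force: 0.0
```

Run:
```python
from h import *
go([.564,.383,.116],np.pi/2+TH)
D=dets(['bottle_a','carrier'],1)
for k in D:
  for o in D[k]: print(k,o[0],np.round(o[1:],3))
```

```text
at [0.5631 0.3805 0.2523] t 22.95 F [ 0.8 -0.6  0.6] w 1.0 grip 0.0 q7 1.01
 shift tool(mm, cur axes) [ -1.    2.6 136.3] after-turn axes [ -1.1   2.5 136.3] turn [-0.05  0.01 -0.13] rows 4
bottle_a top [ 0.583 -0.046  0.064]
bottle_a top [ 0.588 -0.136  0.063]
bottle_a top [0.563 0.385 0.004]
bottle_a side [ 0.589 -0.136  0.06 ]
bottle_a side [0.486 0.412 0.001]
bottle_a side [ 0.581 -0.05   0.06 ]
bottle_a side [0.569 0.381 0.006]
carrier top [0.51 0.35 0.  ]
carrier top [0.524 0.043 0.107]
carrier side [ 0.511  0.355 -0.004]
```

>>> {"fn": "arm_command", "kwargs": {"steps": [-0.001, 0.002, 0.03, 0, 0, 0, 0, 0, 0.035, 0, 0, 0, 0, 0, 0.035, 0, 0, 0, 0, 0, 0.025, 0, 0, 0, 0, 0, 0.011, 0, 0, 0, 0, 0, 0, 0, 0, 0]}}

```text
clock: 23.85
ee_pos: [0.5625, 0.3839, 0.1149]
ee_rot: [-0.033, 0.999, -0.001, -0.001]
wrist_force: [0.2, 0.1, 0.1]
width: 1.003
grip_force: 0.0
```

>>> {"fn": "arm_command", "kwargs": {"steps": [0, 0, 0, 0, 0, 0, 0, 0, 0, 0, 0, 0, 0, 0, 0, 0, 0, 0, 0, 0, 0, 0, 0, 0, 0, 0, 0, 0, 0, 0, 0, 0, 0, 0, 0, 0, 0, 0, 0, 0, 0, 0, 0, 0, 0, 0, 0, 0], "jaw": 0}}

```text
clock: 24.65
ee_pos: [0.5643, 0.3846, 0.1179]
ee_rot: [-0.033, 0.999, 0.0, 0.001]
wrist_force: [0.4, -1.1, 6.8]
width: 0.408
grip_force: 59.7
```

>>> {"fn": "arm_command", "kwargs": {"steps": [0, 0, -0.02, 0, 0, 0, 0, 0, -0.03, 0, 0, 0, 0, 0, -0.03, 0, 0, 0, 0, 0, -0.03, 0, 0, 0, 0, 0, -0.03, 0, 0, 0, 0, 0, -0.03, 0, 0, 0, 0, 0, 0, 0, 0, 0, 0, 0, 0, 0, 0, 0]}}

```text
clock: 25.45
ee_pos: [0.5629, 0.3842, 0.2857]
ee_rot: [-0.033, 0.999, -0.0, -0.0]
wrist_force: [-0.9, -1.0, -4.5]
width: 0.406
grip_force: 60.6
```

Run:
```python
from h import *
go([*nest(2,.004),.285],np.pi/2+TH)
```

```text
at [0.5629 0.3842 0.2857] t 25.45 F [-0.9 -1.  -4.5] w 0.406 grip 60.6 q7 1.0
 shift tool(mm, cur axes) [   9.3 -339.7    0.8] after-turn axes [   9.3 -339.7    0.7] turn [-0.01 -0.02  0.01] rows 9
```

>>> {"fn": "arm_command", "kwargs": {"steps": [0, -0.02, 0, 0, 0, 0, 0.001, -0.035, 0, 0, 0, 0, 0.001, -0.042, 0, 0, 0, 0, 0.001, -0.042, 0, 0, 0, 0, 0.002, -0.042, 0, 0, 0, 0, 0.002, -0.042, 0, 0, 0, 0, 0.002, -0.042, 0, 0, 0, 0, 0.001, -0.04, 0, 0, 0, 0, 0, -0.025, 0, 0, 0, 0, 0, -0.01, 0, 0, 0, 0, 0, 0, 0, 0, 0, 0]}}

```text
clock: 26.55
ee_pos: [0.5748, 0.043, 0.2847]
ee_rot: [-0.032, 0.999, -0.0, -0.001]
wrist_force: [0.6, 0.1, -4.2]
width: 0.407
grip_force: 60.8
```

>>> {"fn": "arm_command", "kwargs": {"steps": [0, 0, 0, 0, 0, 0, 0, 0, 0, 0, 0, 0, 0, 0, 0, 0, 0, 0, 0, 0, 0, 0, 0, 0]}}

```text
clock: 26.95
ee_pos: [0.5757, 0.0455, 0.2862]
ee_rot: [-0.034, 0.999, 0.0, -0.0]
wrist_force: [-0.3, -0.7, -2.8]
width: 0.404
grip_force: 60.8
```

Run:
```python
from h import *
go([*nest(2,.004),.172],np.pi/2+TH)
D=dets(['bottle_a'],1)
for o in D['bottle_a']: print(o[0],np.round(o[1:],3))
```

```text
at [0.5757 0.0455 0.2862] t 26.95 F [-0.3 -0.7 -2.8] w 0.404 grip 60.8 q7 1.54
 shift tool(mm, cur axes) [ -0.3  -0.9 114.2] after-turn axes [ -0.3  -0.9 114.2] turn [ 0.01 -0.    0.09] rows 3
top [ 0.584 -0.045  0.058]
top [0.49  0.412 0.005]
top [ 0.589 -0.136  0.057]
side [0.579 0.039 0.175]
side [ 0.582 -0.047  0.058]
side [ 0.59  -0.137  0.058]
side [0.488 0.412 0.003]
```

>>> {"fn": "arm_command", "kwargs": {"steps": [0, -0.001, 0.02, 0, 0, 0, 0, 0, 0.025, 0, 0, 0, 0, 0, 0.025, 0, 0, 0, 0, 0, 0.02, 0, 0, 0, 0, 0, 0.01, 0, 0, 0, 0, 0, 0.007, 0, 0, 0, 0, 0, 0.003, 0, 0, 0, 0, 0, 0.002, 0, 0, 0, 0, 0, 0.002, 0, 0, 0, 0, 0, 0, 0, 0, 0, 0, 0, 0, 0, 0, 0]}}

```text
clock: 28.25
ee_pos: [0.5763, 0.0436, 0.1729]
ee_rot: [-0.033, 0.999, 0.0, 0.001]
wrist_force: [0.6, 0.4, -0.8]
width: 0.401
grip_force: 61.1
```

>>> {"fn": "arm_command", "kwargs": {"steps": [0, 0, 0, 0, 0, 0, 0, 0, 0, 0, 0, 0, 0, 0, 0, 0, 0, 0, 0, 0, 0, 0, 0, 0, 0, 0, 0, 0, 0, 0], "jaw": 75}}

```text
clock: 28.75
ee_pos: [0.5758, 0.0434, 0.1724]
ee_rot: [-0.033, 0.999, -0.0, 0.0]
wrist_force: [-0.0, 0.9, -0.8]
width: 0.747
grip_force: 0.0
```

>>> {"fn": "arm_command", "kwargs": {"steps": [0, 0, -0.02, 0, 0, 0, 0, 0, -0.03, 0, 0, 0, 0, 0, -0.03, 0, 0, 0, 0, 0, 0, 0, 0, 0, 0, 0, 0, 0, 0, 0]}}

```text
clock: 29.25
ee_pos: [0.5761, 0.0435, 0.2528]
ee_rot: [-0.033, 0.999, 0.0, 0.001]
wrist_force: [-0.0, 0.2, -0.3]
width: 0.749
grip_force: 0.0
```

Run:
```python
from h import *
go([.488,.412,.25],np.pi/2+TH)
```

```text
at [0.5761 0.0435 0.2528] t 29.25 F [-0.   0.2 -0.3] w 0.749 grip 0.0 q7 1.55
 shift tool(mm, cur axes) [ 63.6 373.5   2.8] after-turn axes [ 63.6 373.5   2.8] turn [0.01 0.08 0.  ] rows 10
```

>>> {"fn": "arm_command", "kwargs": {"steps": [0, 0.02, 0, 0, 0, 0, 0.005, 0.035, 0, 0, 0, 0, 0.007, 0.042, 0, 0, 0, 0, 0.008, 0.042, 0, 0, 0, 0, 0.008, 0.042, 0, 0, 0, 0, 0.008, 0.042, 0, 0, 0, 0, 0.008, 0.042, 0, 0, 0, 0, 0.008, 0.042, 0, 0, 0, 0, 0.008, 0.035, 0, 0, 0, 0, 0.004, 0.023, 0, 0, 0, 0, 0, 0.01, 0, 0, 0, 0, 0, 0, 0, 0, 0, 0]}}

```text
clock: 30.45
ee_pos: [0.4864, 0.4141, 0.251]
ee_rot: [-0.034, 0.999, -0.001, -0.001]
wrist_force: [-0.4, 0.3, 0.1]
width: 0.748
grip_force: 0.0
```

>>> {"fn": "arm_command", "kwargs": {"steps": [0, 0, 0, 0, 0, 0, 0, 0, 0, 0, 0, 0, 0, 0, 0, 0, 0, 0], "jaw": 100}}

```text
clock: 30.75
ee_pos: [0.488, 0.4119, 0.2524]
ee_rot: [-0.032, 0.999, -0.0, 0.0]
wrist_force: [-0.1, 0.1, 0.4]
width: 0.999
grip_force: 0.0
```

Run:
```python
from h import *
go([.488,.412,.116],np.pi/2+TH)
D=dets(['bottle_a','carrier'],1)
for k in D:
  for o in D[k]: print(k,o[0],np.round(o[1:],3))
```

```text
at [0.488  0.4119 0.2524] t 30.75 F [-0.1  0.1  0.4] w 0.999 grip 0.0 q7 0.88
 shift tool(mm, cur axes) [1.000e-01 2.000e-01 1.364e+02] after-turn axes [0.000e+00 1.000e-01 1.364e+02] turn [-0.03  0.02 -0.13] rows 4
bottle_a top [0.489 0.412 0.009]
bottle_a top [ 0.587 -0.135  0.06 ]
bottle_a top [0.579 0.045 0.06 ]
bottle_a top [ 0.585 -0.048  0.06 ]
bottle_a side [ 0.584 -0.049  0.06 ]
bottle_a side [0.488 0.415 0.007]
bottle_a side [0.58  0.039 0.06 ]
bottle_a side [ 0.588 -0.137  0.06 ]
carrier top [ 0.509  0.354 -0.001]
carrier side [ 0.512  0.358 -0.004]
```

>>> {"fn": "arm_command", "kwargs": {"steps": [0, 0, 0.03, 0, 0, 0, 0, 0, 0.035, 0, 0, 0, 0, 0, 0.035, 0, 0, 0, 0, 0, 0.025, 0, 0, 0, 0, 0, 0.011, 0, 0, 0, 0, 0, 0, 0, 0, 0]}}

```text
clock: 31.65
ee_pos: [0.4864, 0.4129, 0.115]
ee_rot: [-0.033, 0.999, -0.001, -0.001]
wrist_force: [-0.3, 0.2, -0.2]
width: 1.002
grip_force: 0.0
```

>>> {"fn": "arm_command", "kwargs": {"steps": [0, 0, 0, 0, 0, 0, 0, 0, 0, 0, 0, 0, 0, 0, 0, 0, 0, 0, 0, 0, 0, 0, 0, 0, 0, 0, 0, 0, 0, 0, 0, 0, 0, 0, 0, 0, 0, 0, 0, 0, 0, 0, 0, 0, 0, 0, 0, 0], "jaw": 0}}

```text
clock: 32.45
ee_pos: [0.488, 0.4137, 0.1178]
ee_rot: [-0.033, 0.999, 0.0, 0.001]
wrist_force: [-0.3, -1.5, 6.2]
width: 0.415
grip_force: 59.6
```

>>> {"fn": "arm_command", "kwargs": {"steps": [0, 0, -0.02, 0, 0, 0, 0, 0, -0.03, 0, 0, 0, 0, 0, -0.03, 0, 0, 0, 0, 0, -0.03, 0, 0, 0, 0, 0, -0.03, 0, 0, 0, 0, 0, -0.03, 0, 0, 0, 0, 0, 0, 0, 0, 0, 0, 0, 0, 0, 0, 0]}}

```text
clock: 33.25
ee_pos: [0.4869, 0.4132, 0.2859]
ee_rot: [-0.033, 0.999, -0.0, -0.0]
wrist_force: [-0.2, 0.2, -3.5]
width: 0.412
grip_force: 60.8
```

Run:
```python
from h import *
go([*nest(1,.004),.285],np.pi/2+TH)
```

```text
at [0.4869 0.4132 0.2859] t 33.25 F [-0.2  0.2 -3.5] w 0.412 grip 60.8 q7 0.88
 shift tool(mm, cur axes) [ -64.6 -283.7    0.9] after-turn axes [ -64.7 -283.7    0.9] turn [-0.01 -0.01  0.01] rows 8
```

>>> {"fn": "arm_command", "kwargs": {"steps": [-0.005, -0.02, 0, 0, 0, 0, -0.008, -0.035, 0, 0, 0, 0, -0.01, -0.042, 0, 0, 0, 0, -0.01, -0.042, 0, 0, 0, 0, -0.01, -0.042, 0, 0, 0, 0, -0.01, -0.042, 0, 0, 0, 0, -0.008, -0.03, 0, 0, 0, 0, -0.004, -0.02, 0, 0, 0, 0, 0, -0.011, 0, 0, 0, 0, 0, 0, 0, 0, 0, 0, 0, 0, 0, 0, 0, 0]}}

```text
clock: 34.35
ee_pos: [0.5699, 0.1359, 0.2854]
ee_rot: [-0.034, 0.999, 0.0, -0.001]
wrist_force: [-0.9, -0.0, -3.1]
width: 0.41
grip_force: 61.0
```

>>> {"fn": "arm_command", "kwargs": {"steps": [0, 0, 0, 0, 0, 0, 0, 0, 0, 0, 0, 0, 0, 0, 0, 0, 0, 0]}}

```text
clock: 34.65
ee_pos: [0.5706, 0.1353, 0.2863]
ee_rot: [-0.034, 0.999, 0.0, -0.0]
wrist_force: [-0.5, 0.7, -4.1]
width: 0.413
grip_force: 61.0
```

Run:
```python
from h import *
go([*nest(1,.004),.172],np.pi/2+TH)
D=dets(['bottle_a'],1)
for o in D['bottle_a']: print(o[0],np.round(o[1:],3))
```

```text
at [0.5706 0.1353 0.2863] t 34.65 F [-0.5  0.7 -4.1] w 0.413 grip 61.0 q7 1.38
 shift tool(mm, cur axes) [  0.5  -0.9 114.3] after-turn axes [  0.5  -0.9 114.3] turn [ 0.02 -0.    0.09] rows 3
top [ 0.58  -0.049  0.061]
top [0.526 0.043 0.109]
top [0.577 0.044 0.06 ]
top [ 0.71  -0.274  0.003]
top [ 0.592 -0.137  0.059]
side [ 0.587 -0.136  0.057]
side [0.581 0.035 0.061]
side [0.567 0.137 0.174]
side [0.573 0.135 0.058]
side [ 0.584 -0.048  0.06 ]
```

>>> {"fn": "arm_command", "kwargs": {"steps": [0, -0.001, 0.02, 0, 0, 0, 0, 0, 0.025, 0, 0, 0, 0, 0, 0.025, 0, 0, 0, 0, 0, 0.02, 0, 0, 0, 0, 0, 0.01, 0, 0, 0, 0, 0, 0.007, 0, 0, 0, 0, 0, 0.003, 0, 0, 0, 0, 0, 0.002, 0, 0, 0, 0, 0, 0.002, 0, 0, 0, 0, 0, 0, 0, 0, 0, 0, 0, 0, 0, 0, 0]}}

```text
clock: 35.95
ee_pos: [0.5713, 0.1335, 0.1729]
ee_rot: [-0.033, 0.999, 0.0, 0.001]
wrist_force: [-0.1, -0.1, -1.7]
width: 0.416
grip_force: 61.1
```

>>> {"fn": "arm_command", "kwargs": {"steps": [0, 0, 0, 0, 0, 0, 0, 0, 0, 0, 0, 0, 0, 0, 0, 0, 0, 0, 0, 0, 0, 0, 0, 0, 0, 0, 0, 0, 0, 0], "jaw": 75}}

```text
clock: 36.45
ee_pos: [0.5709, 0.1334, 0.1724]
ee_rot: [-0.033, 0.999, 0.0, 0.0]
wrist_force: [-0.5, -0.2, -0.8]
width: 0.753
grip_force: 0.0
```

>>> {"fn": "arm_command", "kwargs": {"steps": [0, 0, -0.02, 0, 0, 0, 0, 0, -0.03, 0, 0, 0, 0, 0, -0.03, 0, 0, 0, 0, 0, -0.03, 0, 0, 0, 0, 0, -0.03, 0, 0, 0, 0, 0, -0.03, 0, 0, 0, 0, 0, 0, 0, 0, 0]}}

```text
clock: 37.15
ee_pos: [0.573, 0.1338, 0.3469]
ee_rot: [-0.033, 0.999, 0.001, 0.004]
wrist_force: [-0.6, 0.7, -1.2]
width: 0.75
grip_force: 0.0
```

Run:
```python
from h import *
D=dets(['bottle_a','clamp_key','key_eye','peg_middle','key_stand'],3)
for k in D:
  for v in ('top','side'):
    a=[o[1:] for o in D[k] if o[0]==v and (k=='bottle_a' or o[2]<-.35)]
    if a: print(k,v,np.round(a,3).tolist() if k=='bottle_a' else np.round(np.mean(a,0),4))
p=snap('top','t2.png')
im=cv2.imread('pics/t2.png'); q=cv2.imread('pics/side0.png')
cv2.imwrite('pics/z2.png',np.hstack([cv2.resize(im[215:275,365:420],(400,436),interpolation=2),cv2.resize(q[240:380,250:380],(400,436),interpolation=2)]))
for n,X in dict(base=(.512,-.4015,0),peg=(.497,-.403,.175)).items(): print(n,proj(p,X))
print('x-axis img',proj(p,(.55,-.4,.175))-proj(p,(.5,-.4,.175)))
go([.497,-.403,.32],0)
```

```text
bottle_a top [[0.588, -0.135, 0.058], [0.572, 0.042, 0.062], [0.582, -0.048, 0.061], [0.588, -0.135, 0.059], [0.576, 0.044, 0.059], [0.526, 0.043, 0.109], [0.581, -0.047, 0.063], [0.581, -0.05, 0.061], [0.572, 0.041, 0.061], [0.59, -0.134, 0.061]]
bottle_a side [[0.578, 0.039, 0.06], [0.586, -0.14, 0.06], [0.588, -0.137, 0.06], [0.578, 0.038, 0.061], [0.582, -0.05, 0.057], [0.58, 0.04, 0.059], [0.589, -0.137, 0.06], [0.582, -0.048, 0.061]]
clamp_key top [ 0.4981 -0.4059  0.0836]
clamp_key side [ 0.498  -0.3986  0.0817]
key_eye top [ 0.5031 -0.3986  0.1684]
key_eye side [ 0.5013 -0.4032  0.1625]
peg_middle top [ 0.4942 -0.406   0.174 ]
peg_middle side [ 0.4981 -0.4026  0.1719]
key_stand top [ 5.108e-01 -3.997e-01 -2.000e-04]
key_stand side [ 0.5079 -0.4034 -0.0016]
base [388.10443868 242.41749829]
peg [401.56583074 241.09631112]
x-axis img [ -1.023336   -14.92229395]
at [0.5708 0.1334 0.3423] t 39.0 F [-0.6 -0.6 -0.3] w 0.753 grip 0.0 q7 1.37
 shift tool(mm, cur axes) [ 109.1 -530.3   22.3] after-turn axes [-536.4  -73.8   22.3] turn [ 0.    0.   93.79] rows 14
```

View pics/z2.png

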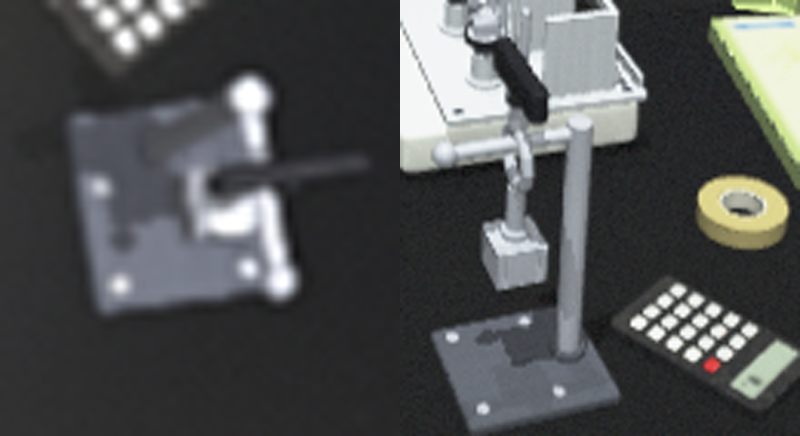

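The view shows the post top at about (399.2,227.8), the ball at (403.8,253.7) and the handle bar from (395.5,240.2) to (415.6,236.7), all in full-picture pixels. I turn these into positions.

Run:
```python
from h import *
p=robot.snapshot('top')
post=ray(p,399.2,227.8,.183); ball=ray(p,403.8,253.7,.175)
print('post',post,'ball',ball,'dist',np.linalg.norm((post-ball)[:2]),'yaw',np.arctan2(*(post-ball)[[1,0]]))
for z in (.2175,.2285):
  a=ray(p,395.5,240.2,z);b=ray(p,415.6,236.7,z); print('handle',a,b,(a+b)/2,np.linalg.norm(a-b),'dir',np.arctan2(*(a-b)[[1,0]]))
s=robot.snapshot('side')
# side: handle bar far end / near end pixels
f=lambda u,v:(250+u*130/400-400*0,240+v*140/436)
for n,(u,v),z in [('post',(180,122),.183),('ball',(46,154),.175),('barfar',(105,50),.2285),('barnear',(135,100),.2285)]:
  print(n,ray(s,*f(u,v),z))
D=[d for d in robot.place_of('bottle_a',s)]; print([np.round(d['centre'],3).tolist() for d in D])
c=[d for d in robot.boxes_of('clamp_key',s)+robot.boxes_of('clamp_key',p)]; print([(np.round(d['centre'],3).tolist(),d['confidence']) for d in c])
```

```text
post [ 0.54050522 -0.3959619   0.183     ] ball [ 0.45512711 -0.40750987  0.175     ] dist 0.08615554199951647 yaw 0.13444094564824183
handle [ 0.49578926 -0.37179901  0.2175    ] [ 0.50561762 -0.43743376  0.2175    ] [ 0.50070344 -0.40461638  0.2175    ] 0.06636654177790248 dir 1.7194351312031124
handle [ 0.49458427 -0.3688812   0.2285    ] [ 0.50433678 -0.43400941  0.2285    ] [ 0.49946052 -0.4014453   0.2285    ] 0.06585435201161262 dir 1.7194351312031122
post [ 0.54182367 -0.40141542  0.183     ]
ball [ 0.45961503 -0.40863177  0.175     ]
barfar [ 0.49763594 -0.38871653  0.2285    ]
barnear [ 0.50185322 -0.44508601  0.2285    ]
[[0.586, -0.138, 0.06], [0.582, -0.05, 0.059], [0.58, 0.037, 0.061], [0.517, 0.131, 0.107]]
[([0.498, -0.408, 0.148], 0.93), ([0.577, -0.155, 0.155], 0.66), ([0.495, -0.401, 0.219], 0.63)]
```

>>> {"fn": "arm_command", "kwargs": {"steps": [0.004, -0.02, 0, 0, 0, 0, 0.009, -0.042, 0, 0, 0, 0, 0.009, -0.045, 0, 0, 0, 0, 0.009, -0.045, 0, 0, 0, 0, 0.009, -0.045, 0, 0, 0, 0, 0.009, -0.045, 0, 0, 0, 0, 0.009, -0.045, 0, 0, 0, 0, 0.009, -0.045, 0, 0, 0, 0, 0.009, -0.045, 0, 0, 0, 0, 0.009, -0.045, 0, 0, 0, 0, 0.009, -0.045, 0, 0, 0, 0, 0.008, -0.04, 0, 0, 0, 0]}}

```text
clock: 40.45
ee_pos: [0.5017, -0.3816, 0.3424]
ee_rot: [-0.033, 0.999, -0.0, 0.0]
wrist_force: [1.1, -0.2, -0.6]
width: 0.749
grip_force: 0.0
```

>>> {"fn": "arm_command", "kwargs": {"steps": [0.004, -0.023, 0, 0, 0, 0, 0, 0, 0, 0, 0, 7.95, 0, 0, 0, 0, 0, 7.95, 0, 0, 0, 0, 0, 7.95, 0, 0, 0, 0, 0, 7.95, 0, 0, 0, 0, 0, 7.95, 0, 0, 0, 0, 0, 7.95, 0, 0, 0, 0, 0, 7.95, 0, 0, 0, 0, 0, 7.95, 0, 0, 0, 0, 0, 7.95, 0, 0, 0, 0, 0, 7.95, 0, 0, 0, 0, 0, 7.95], "jaw": 60}}

```text
clock: 41.65
ee_pos: [0.5002, -0.4023, 0.3423]
ee_rot: [0.669, 0.743, 0.0, 0.0]
wrist_force: [0.5, 0.6, 0.9]
width: 0.598
grip_force: 0.0
```

>>> {"fn": "arm_command", "kwargs": {"steps": [0, 0, 0, 0, 0, 0, 0, 0, 0, 0, 0, 0, 0, 0, 0, 0, 0, 0]}}

```text
clock: 41.95
ee_pos: [0.5001, -0.4024, 0.3423]
ee_rot: [0.666, 0.746, 0.0, 0.0]
wrist_force: [0.4, -0.3, -0.3]
width: 0.598
grip_force: 0.0
```

Run:
```python
from h import *
go([.5,-.4025,.2],.11)
s=robot.snapshot('side'); print([np.round(d['centre'],3).tolist() for d in robot.place_of('bottle_a',s)])
t=robot.snapshot('top'); print([np.round(d['centre'],3).tolist() for d in robot.place_of('bottle_a',t)])
```

```text
at [ 0.5001 -0.4024  0.3423] t 41.95 F [ 0.4 -0.3 -0.3] w 0.598 grip 0.0 q7 1.0
 shift tool(mm, cur axes) [-1.000e-01 -1.000e-01  1.423e+02] after-turn axes [-1.000e-01 -1.000e-01  1.423e+02] turn [ 0.01 -0.    0.19] rows 4
[[0.587, -0.134, 0.063], [0.58, -0.05, 0.061], [0.579, 0.04, 0.059], [0.537, -0.141, 0.106]]
[[0.589, -0.136, 0.061], [0.583, -0.047, 0.06], [0.574, 0.133, 0.061]]
```

>>> {"fn": "arm_command", "kwargs": {"steps": [0, 0, 0.03, 0, 0, 0, 0, 0, 0.03, 0, 0, 0, 0, 0, 0.03, 0, 0, 0, 0, 0, 0.025, 0, 0, 0, 0, 0, 0.015, 0, 0, 0, 0, 0, 0.012, 0, 0, 0, 0, 0, 0, 0, 0, 0, 0, 0, 0, 0, 0, 0]}}

```text
clock: 42.95
ee_pos: [0.5004, -0.403, 0.2012]
ee_rot: [0.667, 0.745, 0.0, 0.001]
wrist_force: [0.7, 0.2, 0.5]
width: 0.601
grip_force: 0.0
```

>>> {"fn": "arm_command", "kwargs": {"steps": [0, 0, 0, 0, 0, 0, 0, 0, 0, 0, 0, 0, 0, 0, 0, 0, 0, 0, 0, 0, 0, 0, 0, 0, 0, 0, 0, 0, 0, 0, 0, 0, 0, 0, 0, 0, 0, 0, 0, 0, 0, 0, 0, 0, 0, 0, 0, 0], "jaw": 0, "force": 80}}

```text
clock: 43.75
ee_pos: [0.5005, -0.4028, 0.2011]
ee_rot: [0.667, 0.745, 0.0, 0.001]
wrist_force: [0.3, 0.9, 5.7]
width: 0.125
grip_force: 80.2
```

Run:
```python
from h import *
go([.5,-.4025,.2],.11)
s=snap('side','s3.png');t=snap('top','t3.png')
a=cv2.resize(cv2.imread('pics/s3.png')[200:340,250:380],(400,431),interpolation=2);b=cv2.resize(cv2.imread('pics/t3.png')[205:275,360:425],(400,431),interpolation=2)
cv2.imwrite('pics/z3.png',np.hstack([a,b]))
for q in (s,t):
  for n in ('clamp_key','key_eye'):
    for d in robot.place_of(n,q): print(n,np.round(d['centre'],3),round(d['confidence'],2))
```

```text
at [ 0.5005 -0.4028  0.2011] t 43.75 F [0.3 0.9 5.7] w 0.125 grip 80.2 q7 1.06
 shift tool(mm, cur axes) [ 0.4 -0.5  1.1] after-turn axes [ 0.4 -0.5  1.1] turn [0.07 0.05 0.04] rows 1
clamp_key [ 0.497 -0.398  0.082] 0.83
clamp_key [ 0.501 -0.403  0.164] 0.15
key_eye [ 0.502 -0.405  0.163] 0.63
key_eye [0.572 0.134 0.061] 0.56
```

View pics/z3.png

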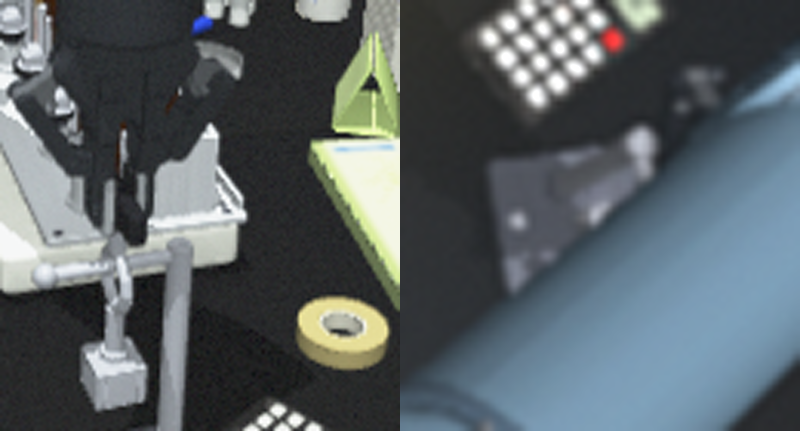

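The fingers hold the handle bar (side crop about (125,215)) and the eye is still on the peg. Now I lift and slide it off along the peg.

>>> {"fn": "arm_command", "kwargs": {"steps": [0, 0, -0.005, 0, 0, 0, 0, 0, -0.004, 0, 0, 0, 0, 0, 0, 0, 0, 0, 0, 0, 0, 0, 0, 0]}}

```text
clock: 44.45
ee_pos: [0.4998, -0.4023, 0.2091]
ee_rot: [0.667, 0.745, -0.0, -0.0]
wrist_force: [0.3, 0.3, -1.3]
width: 0.127
grip_force: 79.2
```

>>> {"fn": "arm_command", "kwargs": {"steps": [0, -0.008, 0, 0, 0, 0, 0, -0.012, 0, 0, 0, 0, 0, -0.012, 0, 0, 0, 0, 0, -0.012, 0, 0, 0, 0, 0, -0.012, 0, 0, 0, 0, 0, -0.012, 0, 0, 0, 0, 0, -0.012, 0, 0, 0, 0, 0, 0, 0, 0, 0, 0, 0, 0, 0, 0, 0, 0]}}

```text
clock: 45.35
ee_pos: [0.4207, -0.4113, 0.2094]
ee_rot: [0.667, 0.745, 0.0, 0.0]
wrist_force: [-0.5, 0.6, -2.4]
width: 0.129
grip_force: 79.1
```

Run:
```python
from h import *
go([.43,-.41,.21],.11)
s=snap('side','s4.png')
for n in ('clamp_key','key_eye'):
    for d in robot.place_of(n,s): print(n,np.round(d['centre'],3),round(d['confidence'],2))
a=cv2.resize(cv2.imread('pics/s4.png')[190:350,200:380],(720,600),interpolation=2);cv2.imwrite('pics/z4.png',a)
```

```text
at [ 0.4207 -0.4113  0.2094] t 45.35 F [-0.5  0.6 -2.4] w 0.129 grip 79.1 q7 1.15
 shift tool(mm, cur axes) [ 0.3  9.4 -0.6] after-turn axes [ 0.3  9.4 -0.6] turn [0.04 0.   0.02] rows 1
key_eye [ 0.421 -0.41   0.171] 0.97
```

View pics/z4.png

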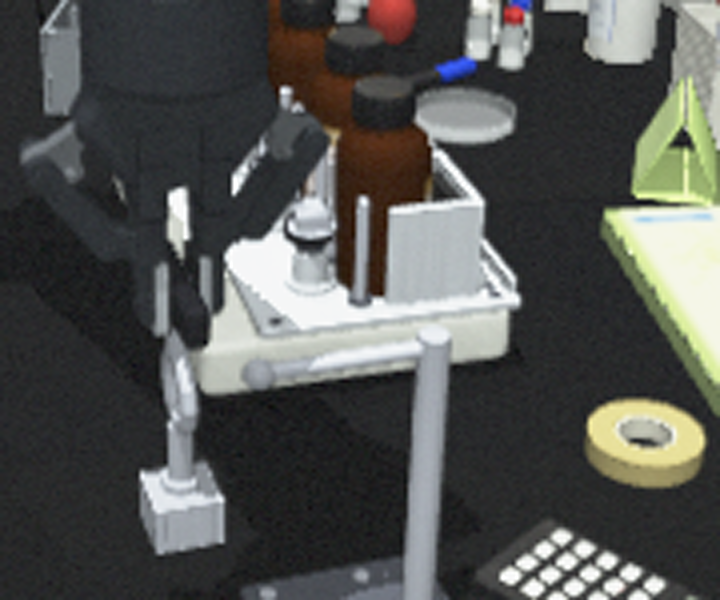

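The key is off the peg, with the shaft hanging straight at crop (182,430). Carry it to above screw 4.

>>> {"fn": "arm_command", "kwargs": {"steps": [0, 0, -0.025, 0, 0, 2.5, 0, 0, -0.03, 0, 0, 0, 0.02, 0, 0, 0, 0, 0, 0.035, 0.005, 0, 0, 0, 0, 0.04, 0.01, 0, 0, 0, 0, 0.04, 0.01, 0, 0, 0, 0, 0.04, 0.01, 0, 0, 0, 0, 0.04, 0.015, 0, 0, 0, 0, 0.03, 0.02, 0, 0, 0, 0, 0.015, 0.025, 0, 0, 0, 0, 0.005, 0.025, 0, 0, 0, 0, 0, 0.015, 0, 0, 0, 0]}}

```text
clock: 46.7
ee_pos: [0.5397, -0.1352, 0.2642]
ee_rot: [0.681, 0.732, 0.0, 0.0]
wrist_force: [-3.6, -0.9, -0.3]
width: 0.122
grip_force: 79.3
```

>>> {"fn": "arm_command", "kwargs": {"steps": [0, 0, 0, 0, 0, 0, 0, 0, 0, 0, 0, 0, 0, 0, 0, 0, 0, 0, 0, 0, 0, 0, 0, 0]}}

```text
clock: 47.1
ee_pos: [0.5368, -0.1382, 0.2645]
ee_rot: [0.683, 0.73, 0.0, -0.0]
wrist_force: [-0.5, -0.4, -2.1]
width: 0.124
grip_force: 79.1
```

Run:
```python
from h import *
go([*screw(4),.264],TH); print(screw(4))
for k in range(3):
  s=snap('side','s5.png')
  for n in ('clamp_key','key_eye','screw_1'):
    for d in robot.place_of(n,s):
      if d['centre'][1]<-.1: print(n,np.round(d['centre'],4),round(d['confidence'],2))
a=cv2.resize(cv2.imread('pics/s5.png')[180:310,220:350],(600,600),interpolation=2);cv2.imwrite('pics/z5.png',a)
st=robot.state(); m=st['ee_pos']-[0,0,.1176]
for n,X in dict(mouth=m,eye=m+[0,0,.082],collar=[*screw(4),.105],headtop=[*screw(4),.1215]).items():
  q=proj(s,X); print(n,q,(q-[220,180])*600/130)
```

```text
at [ 0.5368 -0.1382  0.2645] t 47.1 F [-0.5 -0.4 -2.1] w 0.124 grip 79.1 q7 0.5
 shift tool(mm, cur axes) [-0.1  1.9  0.5] after-turn axes [-0.1  1.9  0.5] turn [ 0.   -0.02 -0.01] rows 1
[ 0.53871958 -0.13822132]
clamp_key [ 0.5369 -0.1363  0.1458] 0.8
key_eye [ 0.5398 -0.1395  0.2237] 0.88
screw_1 [ 0.5373 -0.1384  0.1106] 0.68
clamp_key [ 0.499  -0.4013  0.173 ] 0.74
clamp_key [ 0.5376 -0.1347  0.1437] 0.57
key_eye [ 0.5384 -0.1388  0.2225] 0.83
screw_1 [ 0.5362 -0.1369  0.107 ] 0.73
clamp_key [ 0.5336 -0.1341  0.1467] 0.75
key_eye [ 0.5403 -0.1361  0.2246] 0.74
screw_1 [ 0.5362 -0.1371  0.1073] 0.8
mouth [276.71107005 233.96394194] [261.74340022 249.06434743]
eye [277.42578832 202.40935631] [265.04209996 103.42779833]
collar [276.87404965 249.27024831] [262.49561379 319.70883837]
headtop [277.01288867 243.28608558] [263.13640923 292.08962574]
```

View pics/z5.png

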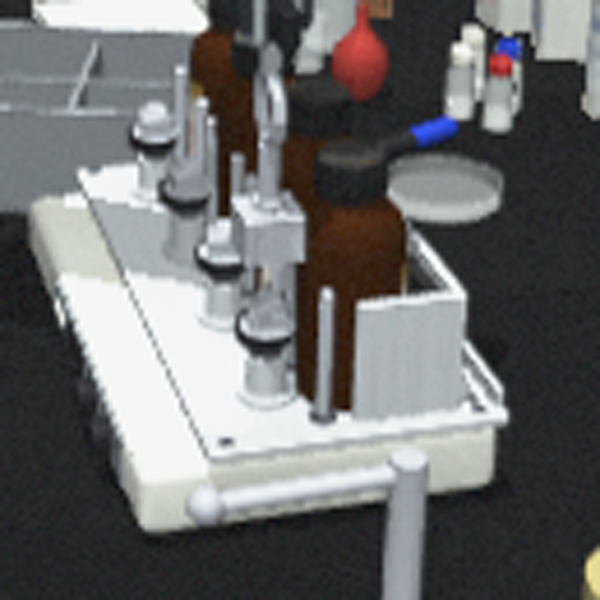

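Socket mouth at about (269,250) in the crop and screw head at about (264,310): nearly aligned. I descend with force feedback.

>>> {"fn": "arm_command", "kwargs": {"steps": [0, -0.001, 0.01, 0, 0, 0, 0, 0, 0.01, 0, 0, 0, 0, 0, 0.005, 0, 0, 0, 0, 0, 0, 0, 0, 0, 0, 0, 0, 0, 0, 0]}}

```text
clock: 48.2
ee_pos: [0.5365, -0.138, 0.2392]
ee_rot: [0.683, 0.73, -0.0, -0.0]
wrist_force: [-0.5, 0.3, -2.5]
width: 0.126
grip_force: 79.1
```

>>> {"fn": "arm_command", "kwargs": {"steps": [0, 0, 0.003, 0, 0, 0, 0, 0, 0, 0, 0, 0, 0, 0, 0, 0, 0, 0]}}

```text
clock: 48.5
ee_pos: [0.5366, -0.1379, 0.2364]
ee_rot: [0.683, 0.73, 0.0, 0.0]
wrist_force: [0.5, 0.2, -0.6]
width: 0.124
grip_force: 79.1
```

>>> {"fn": "arm_command", "kwargs": {"steps": [0, 0, 0.003, 0, 0, 0, 0, 0, 0, 0, 0, 0, 0, 0, 0, 0, 0, 0]}}

```text
clock: 48.8
ee_pos: [0.5369, -0.138, 0.2334]
ee_rot: [0.683, 0.73, 0.0, 0.0]
wrist_force: [1.3, -0.2, -1.9]
width: 0.131
grip_force: 79.3
```

>>> {"fn": "arm_command", "kwargs": {"steps": [0, 0, 0.002, 0, 0, 0, 0, 0, 0, 0, 0, 0, 0, 0, 0, 0, 0, 0]}}

```text
clock: 49.1
ee_pos: [0.5372, -0.1381, 0.2319]
ee_rot: [0.683, 0.73, 0.001, 0.001]
wrist_force: [1.3, 0.1, 3.8]
width: 0.124
grip_force: 79.9
```

>>> {"fn": "arm_command", "kwargs": {"steps": [0, 0, 0.002, 0, 0, 0, 0, 0, 0, 0, 0, 0, 0, 0, 0, 0, 0, 0]}}

```text
clock: 49.4
ee_pos: [0.5372, -0.138, 0.2296]
ee_rot: [0.683, 0.73, 0.0, 0.001]
wrist_force: [3.7, 0.7, 3.6]
width: 0.125
grip_force: 79.9
```

>>> {"fn": "arm_command", "kwargs": {"steps": [0, 0.0015, 0.002, 0, 0, 0, 0, 0, 0, 0, 0, 0, 0, 0, 0, 0, 0, 0]}}

```text
clock: 49.7
ee_pos: [0.5381, -0.138, 0.2276]
ee_rot: [0.683, 0.73, 0.0, 0.0]
wrist_force: [0.4, -0.2, 6.1]
width: 0.127
grip_force: 80.3
```

>>> {"fn": "arm_command", "kwargs": {"steps": [0, 0, 0.002, 0, 0, 0, 0, 0, 0.002, 0, 0, 0, 0, 0, 0, 0, 0, 0, 0, 0, 0, 0, 0, 0]}}

```text
clock: 50.1
ee_pos: [0.538, -0.1381, 0.2236]
ee_rot: [0.683, 0.73, 0.0, 0.0]
wrist_force: [0.0, -0.1, 5.7]
width: 0.123
grip_force: 80.3
```

>>> {"fn": "arm_command", "kwargs": {"steps": [0, 0, 0.002, 0, 0, 0, 0, 0, 0, 0, 0, 0, 0, 0, 0, 0, 0, 0]}}

```text
clock: 50.4
ee_pos: [0.5385, -0.1382, 0.2226]
ee_rot: [0.683, 0.73, 0.0, 0.0]
wrist_force: [-0.8, 0.4, 13.4]
width: 0.124
grip_force: 81.4
```

Seated (z = 0.2226 as predicted). Turn clockwise.

>>> {"fn": "arm_command", "kwargs": {"steps": [0, 0, -0.001, 0, 0, 7.5, 0, 0, 0, 0, 0, 7.5, 0, 0, 0, 0, 0, 7.5, 0, 0, 0, 0, 0, 7.5, 0, 0, 0, 0, 0, 7.5, 0, 0, 0, 0, 0, 7.5, 0, 0, 0, 0, 0, 7.5, 0, 0, 0, 0, 0, 7.5, 0, 0, 0, 0, 0, 7.5, 0, 0, 0, 0, 0, 7.5, 0, 0, 0, 0, 0, 0]}}

```text
clock: 51.5
ee_pos: [0.5381, -0.1375, 0.2226]
ee_rot: [0.987, 0.162, -0.0, -0.0]
wrist_force: [0.7, 2.0, 8.4]
width: 0.125
grip_force: 80.6
```

```bash
cat >> h.py <<'E'
def tw(i):
    s=robot.state(); y=Ro.from_quat(s['ee_rot']).as_matrix()[:,1]
    yaw=np.arctan2(y[1],y[0]); print('turned deg',np.degrees(TH-yaw),'T',np.round(s['wrist_torque'],2),'q7eff',round(s['effort'][6],2)); go([*screw(i),.2226],yaw)
E
python3 -c "
from h import *
tw(4)"
```

```text
turned deg 75.121896850991 T [ 0.48 -0.07 -0.05] q7eff -0.92
at [ 0.5381 -0.1375  0.2226] t 51.5 F [0.7 2.  8.4] w 0.125 grip 80.6 q7 -0.58
 shift tool(mm, cur axes) [0.4 0.8 0. ] after-turn axes [0.4 0.8 0. ] turn [-0.02  0.02  0.  ] rows 1
```

>>> {"fn": "arm_command", "kwargs": {"steps": [0, 0, 0, 0, 0, 5, 0, 0, 0, 0, 0, 3, 0, 0, 0, 0, 0, 2, 0, 0, 0, 0, 0, 0, 0, 0, 0, 0, 0, 0]}}

```text
clock: 52.0
ee_pos: [0.5381, -0.1375, 0.2226]
ee_rot: [0.997, 0.077, -0.0, -0.0]
wrist_force: [-0.8, 1.8, 7.5]
width: 0.123
grip_force: 80.5
```

```bash
python3 -c "
from h import *
tw(4)"
```

```text
turned deg 84.91472673468631 T [ 0.41 -0.1   0.16] q7eff -0.12
at [ 0.5381 -0.1375  0.2226] t 52.0 F [-0.8  1.8  7.5] w 0.123 grip 80.5 q7 -0.72
 shift tool(mm, cur axes) [0.5 0.8 0. ] after-turn axes [0.5 0.8 0. ] turn [-0.04  0.01  0.  ] rows 1
```

>>> {"fn": "arm_command", "kwargs": {"steps": [0, 0, 0, 0, 0, 2, 0, 0, 0, 0, 0, 1, 0, 0, 0, 0, 0, 0, 0, 0, 0, 0, 0, 0]}}

```text
clock: 52.4
ee_pos: [0.5381, -0.1375, 0.2227]
ee_rot: [0.999, 0.052, -0.0, -0.0]
wrist_force: [0.4, 0.8, 7.3]
width: 0.125
grip_force: 80.6
```

```bash
python3 -c "
from h import *
tw(4)"
```

```text
turned deg 87.85980508701824 T [ 0.42 -0.12  0.41] q7eff -0.43
at [ 0.5381 -0.1375  0.2227] t 52.4 F [0.4 0.8 7.3] w 0.125 grip 80.6 q7 -0.76
 shift tool(mm, cur axes) [0.6 0.8 0.1] after-turn axes [0.6 0.8 0.1] turn [-0.04  0.02  0.  ] rows 1
```

>>> {"fn": "arm_command", "kwargs": {"steps": [0, 0, 0, 0, 0, 2, 0, 0, 0, 0, 0, 1, 0, 0, 0, 0, 0, 0, 0, 0, 0, 0, 0, 0]}}

```text
clock: 52.8
ee_pos: [0.5381, -0.1374, 0.2227]
ee_rot: [1.0, 0.026, -0.0, -0.0]
wrist_force: [0.3, 0.5, 8.0]
width: 0.124
grip_force: 82.0
```

```bash
python3 -c "
from h import *
tw(4)"
```

```text
turned deg 90.75902899473776 T [ 0.36 -0.12  0.98] q7eff -1.03
at [ 0.5381 -0.1374  0.2227] t 52.8 F [0.3 0.5 8. ] w 0.124 grip 82.0 q7 -0.8
 shift tool(mm, cur axes) [0.5 0.9 0.1] after-turn axes [0.5 0.9 0.1] turn [-0.02  0.03  0.  ] rows 1
```

The stop is reached (torque 0.4, then 1.0 N m). Back off into the play, lift, step forward and turn back.

>>> {"fn": "arm_command", "kwargs": {"steps": [0, 0, 0, 0, 0, -3.5, 0, 0, 0, 0, 0, -3.5, 0, 0, 0, 0, 0, 0, 0, 0, -0.01, 0, 0, 0, 0, 0, -0.015, 0, 0, 0, 0, 0, -0.02, 0, 0, 0, 0, 0, 0, 0, 0, 0]}}

```text
clock: 53.5
ee_pos: [0.5386, -0.1388, 0.2698]
ee_rot: [0.996, 0.085, 0.001, 0.001]
wrist_force: [0.4, 0.3, -1.5]
width: 0.127
grip_force: 79.2
```

Run:
```python
from h import *
tw(4)
s=snap('side','s6.png')
a=cv2.resize(cv2.imread('pics/s6.png')[180:310,220:350],(600,600),interpolation=2);cv2.imwrite('pics/z6.png',a)
```

```text
turned deg 83.97568809089579 T [-0.01 -0.01  0.01] q7eff -0.18
at [ 0.5386 -0.1388  0.2698] t 53.5 F [ 0.4  0.3 -1.5] w 0.127 grip 79.2 q7 -0.75
 shift tool(mm, cur axes) [ 0.1 -0.6 47.2] after-turn axes [ 0.2 -0.5 47.2] turn [ 0.08 -0.14  0.  ] rows 2
```

View pics/z6.png

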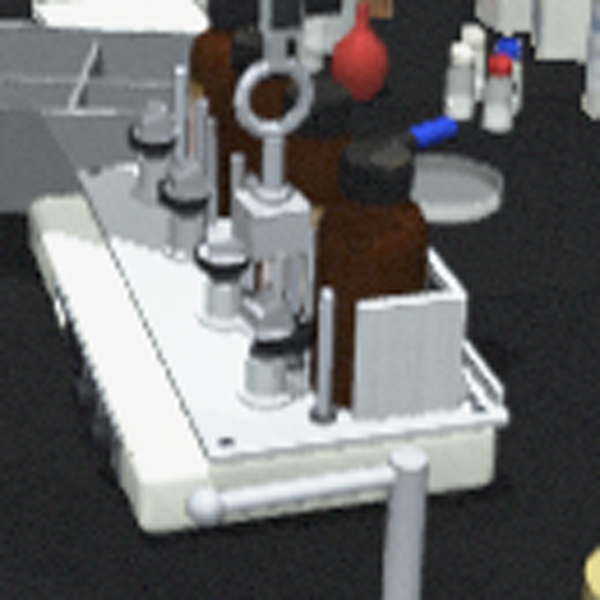

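The cam now faces the bottle, which has moved back and stands upright (crop about (370,290)). On to screw 3.

>>> {"fn": "arm_command", "kwargs": {"steps": [-0.025, 0, -0.005, 0, 0, 0, 0, 0, 0, 0, 0, -8.4, 0, 0, 0, 0, 0, -8.4, 0, 0, 0, 0, 0, -8.4, 0, 0, 0, 0, 0, -8.4, 0, 0, 0, 0, 0, -8.4, 0, 0, 0, 0, 0, -8.4, 0, 0, 0, 0, 0, -8.4, 0, 0, 0, 0, 0, -8.4, 0, 0, 0, 0, 0, -8.4, 0, 0, 0, 0, 0, -8.4]}}

```text
clock: 54.65
ee_pos: [0.5123, -0.1419, 0.2713]
ee_rot: [0.681, 0.732, -0.001, -0.001]
wrist_force: [0.2, -0.1, -1.6]
width: 0.127
grip_force: 79.1
```

>>> {"fn": "arm_command", "kwargs": {"steps": [0.02, 0, 0, 0, 0, 0, 0.03, 0, 0, 0, 0, 0, 0.03, 0, 0, 0, 0, 0, 0.01, 0.01, 0, 0, 0, 0, 0, 0.01, 0, 0, 0, 0, 0, 0, 0, 0, 0, 0, 0, 0, 0, 0, 0, 0]}}

```text
clock: 55.35
ee_pos: [0.5272, -0.0528, 0.2721]
ee_rot: [0.684, 0.73, -0.001, 0.0]
wrist_force: [0.8, 0.5, -1.4]
width: 0.125
grip_force: 79.1
```

```bash
python3 -c "
from h import *
go([.5321,-.0483,.239],TH)"
```

```text
at [ 0.5272 -0.0528  0.2721] t 55.35 F [ 0.8  0.5 -1.4] w 0.125 grip 79.1 q7 0.33
 shift tool(mm, cur axes) [ 4.3  5.2 33.1] after-turn axes [ 4.2  5.2 33.1] turn [-0.04  0.08 -0.08] rows 1
```

>>> {"fn": "arm_command", "kwargs": {"steps": [0.004, 0.005, 0, 0, 0, 0, 0, 0, 0.012, 0, 0, 0, 0, 0, 0.012, 0, 0, 0, 0, 0, 0.009, 0, 0, 0, 0, 0, 0, 0, 0, 0]}}

```text
clock: 55.85
ee_pos: [0.5306, -0.0466, 0.2374]
ee_rot: [0.683, 0.73, -0.001, -0.001]
wrist_force: [-0.1, 0.4, -0.4]
width: 0.125
grip_force: 79.1
```

>>> {"fn": "arm_command", "kwargs": {"steps": [0, 0, 0.003, 0, 0, 0, 0, 0, 0.002, 0, 0, 0, 0, 0, 0.002, 0, 0, 0, 0, 0, 0, 0, 0, 0, 0, 0, 0, 0, 0, 0]}}

```text
clock: 56.35
ee_pos: [0.5325, -0.0471, 0.2328]
ee_rot: [0.683, 0.73, 0.0, 0.001]
wrist_force: [1.0, -1.7, 1.7]
width: 0.125
grip_force: 79.7
```

>>> {"fn": "arm_command", "kwargs": {"steps": [0, 0, 0.002, 0, 0, 0, 0, 0, 0, 0, 0, 0, 0, 0, 0, 0, 0, 0]}}

```text
clock: 56.65
ee_pos: [0.533, -0.0471, 0.2317]
ee_rot: [0.683, 0.73, 0.001, 0.001]
wrist_force: [-2.1, -0.5, 9.3]
width: 0.122
grip_force: 80.9
```

>>> {"fn": "arm_command", "kwargs": {"steps": [-0.001, -0.001, 0.001, 0, 0, 0, 0, 0, 0.001, 0, 0, 0, 0, 0, 0, 0, 0, 0, 0, 0, 0, 0, 0, 0]}}

```text
clock: 57.05
ee_pos: [0.5322, -0.048, 0.2295]
ee_rot: [0.683, 0.73, 0.001, 0.001]
wrist_force: [0.2, -1.7, 8.3]
width: 0.122
grip_force: 80.6
```

>>> {"fn": "arm_command", "kwargs": {"steps": [0, 0, 0.001, 0, 0, 0, 0, 0, 0.001, 0, 0, 0, 0, 0, 0, 0, 0, 0, 0, 0, 0, 0, 0, 0]}}

```text
clock: 57.45
ee_pos: [0.5322, -0.048, 0.2275]
ee_rot: [0.683, 0.73, 0.001, 0.001]
wrist_force: [-0.4, -0.3, 7.8]
width: 0.127
grip_force: 80.6
```

>>> {"fn": "arm_command", "kwargs": {"steps": [0, 0, 0.002, 0, 0, 0, 0, 0, 0.002, 0, 0, 0, 0, 0, 0.001, 0, 0, 0, 0, 0, 0, 0, 0, 0, 0, 0, 0, 0, 0, 0]}}

```text
clock: 57.95
ee_pos: [0.5323, -0.048, 0.2226]
ee_rot: [0.683, 0.73, 0.001, 0.001]
wrist_force: [-1.1, -2.1, 8.5]
width: 0.128
grip_force: 80.8
```

```bash
python3 -c "
from h import *
tw(3)"
```

```text
turned deg -0.02759094296827682 T [-0.21  0.33 -0.14] q7eff 0.12
at [ 0.5323 -0.048   0.2226] t 57.95 F [-1.1 -2.1  8.5] w 0.128 grip 80.8 q7 0.37
 shift tool(mm, cur axes) [-0.5  0.4  0. ] after-turn axes [-0.5  0.4  0. ] turn [ 0.16 -0.01  0.  ] rows 1
```

Seated. Turn by 87°, then step on while watching the torque.

>>> {"fn": "arm_command", "kwargs": {"steps": [0, 0, 0, 0, 0, 8, 0, 0, 0, 0, 0, 8, 0, 0, 0, 0, 0, 8, 0, 0, 0, 0, 0, 8, 0, 0, 0, 0, 0, 8, 0, 0, 0, 0, 0, 8, 0, 0, 0, 0, 0, 8, 0, 0, 0, 0, 0, 8, 0, 0, 0, 0, 0, 8, 0, 0, 0, 0, 0, 8, 0, 0, 0, 0, 0, 5, 0, 0, 0, 0, 0, 2]}}

```text
clock: 59.15
ee_pos: [0.5323, -0.0475, 0.2226]
ee_rot: [0.998, 0.059, 0.001, -0.0]
wrist_force: [-1.0, 0.1, 11.5]
width: 0.125
grip_force: 81.3
```

>>> {"fn": "arm_command", "kwargs": {"steps": [0, 0, 0, 0, 0, 0, 0, 0, 0, 0, 0, 0]}}

```text
clock: 59.35
ee_pos: [0.5323, -0.0475, 0.2226]
ee_rot: [0.998, 0.06, 0.001, -0.0]
wrist_force: [-2.3, 0.3, 11.2]
width: 0.127
grip_force: 81.1
```

```bash
python3 -c "
from h import *
tw(3)"
```

```text
turned deg 86.89337484049257 T [0.18 0.47 0.22] q7eff -0.21
at [ 0.5323 -0.0475  0.2226] t 59.35 F [-2.3  0.3 11.2] w 0.127 grip 81.1 q7 -0.91
 shift tool(mm, cur axes) [0.4 1.  0. ] after-turn axes [0.4 1.  0. ] turn [-0.02 -0.14 -0.  ] rows 1
```

>>> {"fn": "arm_command", "kwargs": {"steps": [0, 0, 0, 0, 0, 2, 0, 0, 0, 0, 0, 1, 0, 0, 0, 0, 0, 0, 0, 0, 0, 0, 0, 0]}}

```text
clock: 59.75
ee_pos: [0.5324, -0.0474, 0.2226]
ee_rot: [0.999, 0.035, 0.001, -0.0]
wrist_force: [-1.0, 0.2, 10.3]
width: 0.13
grip_force: 81.7
```

```bash
python3 -c "
from h import *
tw(3)"
```

```text
turned deg 89.78373323770731 T [0.15 0.44 0.82] q7eff -0.83
at [ 0.5324 -0.0474  0.2226] t 59.75 F [-1.   0.2 10.3] w 0.13 grip 81.7 q7 -0.95
 shift tool(mm, cur axes) [0.3 1.  0. ] after-turn axes [0.3 1.  0. ] turn [-0.01 -0.13 -0.  ] rows 1
```

>>> {"fn": "arm_command", "kwargs": {"steps": [0, 0, 0, 0, 0, 1, 0, 0, 0, 0, 0, 0, 0, 0, 0, 0, 0, -4, 0, 0, 0, 0, 0, -4, 0, 0, 0, 0, 0, 0, 0, 0, -0.01, 0, 0, 0, 0, 0, -0.015, 0, 0, 0, 0, 0, -0.02, 0, 0, 0, 0, 0, 0, 0, 0, 0, -0.025, 0, 0, 0, 0, 0]}}

```text
clock: 60.75
ee_pos: [0.5088, -0.0514, 0.267]
ee_rot: [0.995, 0.096, 0.001, 0.001]
wrist_force: [-0.6, -0.1, -2.7]
width: 0.127
grip_force: 79.1
```

>>> {"fn": "arm_command", "kwargs": {"steps": [0, 0, 0, 0, 0, -8.3, 0, 0, 0, 0, 0, -8.3, 0, 0, 0, 0, 0, -8.3, 0, 0, 0, 0, 0, -8.3, 0, 0, 0, 0, 0, -8.3, 0, 0, 0, 0, 0, -8.3, 0, 0, 0, 0, 0, -8.3, 0, 0, 0, 0, 0, -8.3, 0, 0, 0, 0, 0, -8.3, 0, 0, 0, 0, 0, -8.3]}}

```text
clock: 61.75
ee_pos: [0.506, -0.0522, 0.2659]
ee_rot: [0.681, 0.732, -0.0, -0.0]
wrist_force: [0.2, 0.7, -1.0]
width: 0.123
grip_force: 79.1
```

>>> {"fn": "arm_command", "kwargs": {"steps": [0.02, 0, 0, 0, 0, 0, 0.03, 0, 0, 0, 0, 0, 0.03, 0, 0, 0, 0, 0, 0.01, 0.01, 0, 0, 0, 0, 0, 0.01, 0, 0, 0, 0, 0, 0, 0, 0, 0, 0, 0, 0, 0, 0, 0, 0, 0, 0, 0, 0, 0, 0]}}

```text
clock: 62.55
ee_pos: [0.5203, 0.0372, 0.2662]
ee_rot: [0.684, 0.73, -0.0, 0.0]
wrist_force: [0.2, -0.2, -0.9]
width: 0.124
grip_force: 79.1
```

```bash
python3 -c "
from h import *
go([.5264,.0418,.239],TH)"
```

```text
at [0.5203 0.0372 0.2662] t 62.55 F [ 0.2 -0.2 -0.9] w 0.124 grip 79.1 q7 0.16
 shift tool(mm, cur axes) [ 4.2  6.4 27.2] after-turn axes [ 4.2  6.4 27.2] turn [-0.03  0.03 -0.08] rows 1
```

>>> {"fn": "arm_command", "kwargs": {"steps": [0.0035, 0.006, 0, 0, 0, 0, 0, 0, 0.01, 0, 0, 0, 0, 0, 0.01, 0, 0, 0, 0, 0, 0.007, 0, 0, 0, 0, 0, 0, 0, 0, 0, 0, 0, 0, 0, 0, 0]}}

```text
clock: 63.15
ee_pos: [0.5261, 0.0425, 0.2391]
ee_rot: [0.683, 0.73, -0.0, -0.0]
wrist_force: [0.1, 1.2, -1.6]
width: 0.122
grip_force: 79.1
```

>>> {"fn": "arm_command", "kwargs": {"steps": [0, 0, 0.003, 0, 0, 0, 0, 0, 0.002, 0, 0, 0, 0, 0, 0.002, 0, 0, 0, 0, 0, 0, 0, 0, 0, 0, 0, 0, 0, 0, 0]}}

```text
clock: 63.65
ee_pos: [0.5262, 0.0425, 0.2323]
ee_rot: [0.683, 0.73, -0.0, 0.0]
wrist_force: [-1.1, 0.4, -2.2]
width: 0.125
grip_force: 79.2
```

```bash
python3 -c "
from h import *
go([.5264,.0418,.2226],TH)"
```

```text
at [0.5262 0.0425 0.2323] t 63.65 F [-1.1  0.4 -2.2] w 0.125 grip 79.2 q7 0.19
 shift tool(mm, cur axes) [-0.7  0.1  9.7] after-turn axes [-0.7  0.1  9.7] turn [0.   0.01 0.05] rows 1
```

>>> {"fn": "arm_command", "kwargs": {"steps": [-0.0005, 0, 0.002, 0, 0, 0, 0, 0, 0.002, 0, 0, 0, 0, 0, 0, 0, 0, 0, 0, 0, 0, 0, 0, 0]}}

```text
clock: 64.05
ee_pos: [0.5262, 0.0422, 0.2282]
ee_rot: [0.683, 0.73, -0.0, -0.0]
wrist_force: [0.2, 0.6, -1.8]
width: 0.122
grip_force: 79.2
```

>>> {"fn": "arm_command", "kwargs": {"steps": [0, 0, 0.002, 0, 0, 0, 0, 0, 0.002, 0, 0, 0, 0, 0, 0.002, 0, 0, 0, 0, 0, 0, 0, 0, 0, 0, 0, 0, 0, 0, 0]}}

```text
clock: 64.55
ee_pos: [0.5267, 0.0421, 0.2227]
ee_rot: [0.683, 0.73, 0.0, 0.0]
wrist_force: [-0.5, 1.0, 3.4]
width: 0.128
grip_force: 79.9
```

```bash
python3 -c "
from h import *
tw(2)"
```

```text
turned deg -0.054272430099339644 T [0.1  0.27 0.04] q7eff 0.0
at [0.5267 0.0421 0.2227] t 64.55 F [-0.5  1.   3.4] w 0.128 grip 79.9 q7 0.2
 shift tool(mm, cur axes) [-0.8  0.1  0.1] after-turn axes [-0.8  0.1  0.1] turn [ 0.05 -0.01  0.  ] rows 1
```

>>> {"fn": "arm_command", "kwargs": {"steps": [0, 0, 0, 0, 0, 8, 0, 0, 0, 0, 0, 8, 0, 0, 0, 0, 0, 8, 0, 0, 0, 0, 0, 8, 0, 0, 0, 0, 0, 8, 0, 0, 0, 0, 0, 8, 0, 0, 0, 0, 0, 8, 0, 0, 0, 0, 0, 8, 0, 0, 0, 0, 0, 8, 0, 0, 0, 0, 0, 8, 0, 0, 0, 0, 0, 5, 0, 0, 0, 0, 0, 2]}}

```text
clock: 65.75
ee_pos: [0.5265, 0.0424, 0.2227]
ee_rot: [0.998, 0.059, 0.0, -0.0]
wrist_force: [-2.2, 1.2, 5.9]
width: 0.127
grip_force: 80.3
```

>>> {"fn": "arm_command", "kwargs": {"steps": [0, 0, 0, 0, 0, 0, 0, 0, 0, 0, 0, 0]}}

```text
clock: 65.95
ee_pos: [0.5265, 0.0424, 0.2227]
ee_rot: [0.998, 0.06, 0.0, -0.0]
wrist_force: [-1.6, 0.8, 4.5]
width: 0.127
grip_force: 80.2
```

```bash
python3 -c "
from h import *
tw(2)"
```

```text
turned deg 86.9013626465274 T [0.2  0.47 0.16] q7eff -0.18
at [0.5265 0.0424 0.2227] t 65.95 F [-1.6  0.8  4.5] w 0.127 grip 80.2 q7 -1.07
 shift tool(mm, cur axes) [0.3 1.1 0.1] after-turn axes [0.3 1.1 0.1] turn [-0.02 -0.01 -0.  ] rows 1
```

>>> {"fn": "arm_command", "kwargs": {"steps": [0, 0, 0, 0, 0, 2, 0, 0, 0, 0, 0, 1, 0, 0, 0, 0, 0, 0, 0, 0, 0, 0, 0, 0]}}

```text
clock: 66.35
ee_pos: [0.5266, 0.0424, 0.2227]
ee_rot: [0.999, 0.034, 0.0, 0.0]
wrist_force: [-1.6, 0.5, 6.4]
width: 0.126
grip_force: 81.0
```

```bash
python3 -c "
from h import *
tw(2)"
```

```text
turned deg 89.89244072020675 T [0.19 0.42 0.9 ] q7eff -0.83
at [0.5266 0.0424 0.2227] t 66.35 F [-1.6  0.5  6.4] w 0.126 grip 81.0 q7 -1.11
 shift tool(mm, cur axes) [0.2 1.  0.1] after-turn axes [0.2 1.  0.1] turn [ 0.01 -0.02  0.  ] rows 1
```

Stop. On to screw 1 (target about (0.5206, 0.1319)).

>>> {"fn": "arm_command", "kwargs": {"steps": [0, 0, 0, 0, 0, 1, 0, 0, 0, 0, 0, 0, 0, 0, 0, 0, 0, -4, 0, 0, 0, 0, 0, -4, 0, 0, 0, 0, 0, 0, 0, 0, -0.01, 0, 0, 0, 0, 0, -0.015, 0, 0, 0, 0, 0, -0.02, 0, 0, 0, 0, 0, 0, 0, 0, 0, -0.025, 0, 0, 0, 0, 0]}}

```text
clock: 67.35
ee_pos: [0.504, 0.0381, 0.2681]
ee_rot: [0.995, 0.095, 0.002, 0.001]
wrist_force: [-0.4, -0.2, -1.7]
width: 0.125
grip_force: 79.1
```

>>> {"fn": "arm_command", "kwargs": {"steps": [0, 0, 0, 0, 0, -8.3, 0, 0, 0, 0, 0, -8.3, 0, 0, 0, 0, 0, -8.3, 0, 0, 0, 0, 0, -8.3, 0, 0, 0, 0, 0, -8.3, 0, 0, 0, 0, 0, -8.3, 0, 0, 0, 0, 0, -8.3, 0, 0, 0, 0, 0, -8.3, 0, 0, 0, 0, 0, -8.3, 0, 0, 0, 0, 0, -8.3]}}

```text
clock: 68.35
ee_pos: [0.5013, 0.0373, 0.267]
ee_rot: [0.681, 0.732, -0.0, -0.0]
wrist_force: [-0.7, -0.5, -2.2]
width: 0.126
grip_force: 79.1
```

>>> {"fn": "arm_command", "kwargs": {"steps": [0.02, 0, 0, 0, 0, 0, 0.03, 0, 0, 0, 0, 0, 0.03, 0, 0, 0, 0, 0, 0.01, 0.01, 0, 0, 0, 0, 0, 0.01, 0, 0, 0, 0, 0, 0, 0, 0, 0, 0, 0, 0, 0, 0, 0, 0, 0, 0, 0, 0, 0, 0]}}

```text
clock: 69.15
ee_pos: [0.5156, 0.1269, 0.2672]
ee_rot: [0.684, 0.729, -0.0, 0.0]
wrist_force: [-0.6, -1.3, -1.6]
width: 0.123
grip_force: 79.1
```

```bash
python3 -c "
from h import *
go([.5206,.1319,.239],TH)"
```

```text
at [0.5156 0.1269 0.2672] t 69.15 F [-0.6 -1.3 -1.6] w 0.123 grip 79.1 q7 0.01
 shift tool(mm, cur axes) [ 4.6  5.4 28.2] after-turn axes [ 4.6  5.4 28.2] turn [-0.02  0.03 -0.1 ] rows 1
```

>>> {"fn": "arm_command", "kwargs": {"steps": [0.004, 0.005, 0, 0, 0, 0, 0, 0, 0.01, 0, 0, 0, 0, 0, 0.01, 0, 0, 0, 0, 0, 0.008, 0, 0, 0, 0, 0, 0, 0, 0, 0, 0, 0, 0, 0, 0, 0]}}

```text
clock: 69.75
ee_pos: [0.5202, 0.1327, 0.239]
ee_rot: [0.683, 0.73, -0.0, -0.0]
wrist_force: [-0.5, 1.5, -2.0]
width: 0.13
grip_force: 79.1
```

>>> {"fn": "arm_command", "kwargs": {"steps": [0, 0, 0.003, 0, 0, 0, 0, 0, 0.002, 0, 0, 0, 0, 0, 0.002, 0, 0, 0, 0, 0, 0, 0, 0, 0, 0, 0, 0, 0, 0, 0]}}

```text
clock: 70.25
ee_pos: [0.5206, 0.1327, 0.2325]
ee_rot: [0.683, 0.73, 0.0, 0.0]
wrist_force: [0.8, -1.3, 0.5]
width: 0.124
grip_force: 79.5
```

```bash
python3 -c "
from h import *
go([.5206,.1319,.2226],TH)"
```

```text
at [0.5206 0.1327 0.2325] t 70.25 F [ 0.8 -1.3  0.5] w 0.124 grip 79.5 q7 0.04
 shift tool(mm, cur axes) [-0.7 -0.   9.9] after-turn axes [-0.8 -0.   9.9] turn [0.03 0.01 0.04] rows 1
```

>>> {"fn": "arm_command", "kwargs": {"steps": [-0.0007, 0.0003, 0.002, 0, 0, 0, 0, 0, 0.002, 0, 0, 0, 0, 0, 0, 0, 0, 0, 0, 0, 0, 0, 0, 0]}}

```text
clock: 70.65
ee_pos: [0.5204, 0.132, 0.2279]
ee_rot: [0.683, 0.73, -0.0, -0.0]
wrist_force: [-0.4, -1.1, -2.6]
width: 0.121
grip_force: 79.1
```

>>> {"fn": "arm_command", "kwargs": {"steps": [0, 0, 0.002, 0, 0, 0, 0, 0, 0.002, 0, 0, 0, 0, 0, 0.002, 0, 0, 0, 0, 0, 0, 0, 0, 0, 0, 0, 0, 0, 0, 0]}}

```text
clock: 71.15
ee_pos: [0.5209, 0.1321, 0.2227]
ee_rot: [0.683, 0.73, 0.0, 0.0]
wrist_force: [-2.4, -0.8, 4.5]
width: 0.126
grip_force: 80.0
```

```bash
python3 -c "
from h import *
tw(1)"
```

```text
turned deg -0.04249990881992492 T [-0.57  0.69 -0.09] q7eff 0.02
at [0.5209 0.1321 0.2227] t 71.15 F [-2.4 -0.8  4.5] w 0.126 grip 80.0 q7 0.05
 shift tool(mm, cur axes) [-0.9 -0.1  0.1] after-turn axes [-0.9 -0.1  0.1] turn [ 0.02 -0.01  0.  ] rows 1
```

>>> {"fn": "arm_command", "kwargs": {"steps": [0, 0, 0, 0, 0, 8, 0, 0, 0, 0, 0, 8, 0, 0, 0, 0, 0, 8, 0, 0, 0, 0, 0, 8, 0, 0, 0, 0, 0, 8, 0, 0, 0, 0, 0, 8, 0, 0, 0, 0, 0, 8, 0, 0, 0, 0, 0, 8, 0, 0, 0, 0, 0, 8, 0, 0, 0, 0, 0, 8, 0, 0, 0, 0, 0, 5, 0, 0, 0, 0, 0, 2]}}

```text
clock: 72.35
ee_pos: [0.5209, 0.1326, 0.2227]
ee_rot: [0.998, 0.059, 0.0, -0.0]
wrist_force: [-2.6, -0.1, 7.0]
width: 0.124
grip_force: 80.5
```

>>> {"fn": "arm_command", "kwargs": {"steps": [0, 0, 0, 0, 0, 0, 0, 0, 0, 0, 0, 0]}}

```text
clock: 72.55
ee_pos: [0.5208, 0.1326, 0.2227]
ee_rot: [0.998, 0.06, 0.0, -0.0]
wrist_force: [-3.6, -0.9, 6.6]
width: 0.129
grip_force: 80.4
```

```bash
python3 -c "
from h import *
tw(1)"
```

```text
turned deg 86.88371094000584 T [-0.24  0.9   0.17] q7eff -0.22
at [0.5208 0.1326 0.2227] t 72.55 F [-3.6 -0.9  6.6] w 0.129 grip 80.4 q7 -1.22
 shift tool(mm, cur axes) [-0.1  1.4  0.1] after-turn axes [-0.1  1.4  0.1] turn [-0.02 -0.   -0.  ] rows 1
```

>>> {"fn": "arm_command", "kwargs": {"steps": [0, 0, 0, 0, 0, 2, 0, 0, 0, 0, 0, 1, 0, 0, 0, 0, 0, 0, 0, 0, 0, 0, 0, 0]}}

```text
clock: 72.95
ee_pos: [0.5209, 0.1326, 0.2227]
ee_rot: [0.999, 0.035, 0.0, -0.0]
wrist_force: [-2.5, -1.5, 5.7]
width: 0.127
grip_force: 81.0
```

```bash
python3 -c "
from h import *
tw(1)"
```

```text
turned deg 89.7847400660365 T [-0.31  0.8   0.78] q7eff -0.8
at [0.5209 0.1326 0.2227] t 72.95 F [-2.5 -1.5  5.7] w 0.127 grip 81.0 q7 -1.26
 shift tool(mm, cur axes) [-0.1  1.4  0.1] after-turn axes [-0.1  1.4  0.1] turn [-0.   -0.01 -0.  ] rows 1
```

>>> {"fn": "arm_command", "kwargs": {"steps": [0, 0, 0, 0, 0, 1, 0, 0, 0, 0, 0, 0, 0, 0, 0, 0, 0, -4, 0, 0, 0, 0, 0, -4, 0, 0, 0, 0, 0, 0, 0, 0, -0.01, 0, 0, 0, 0, 0, -0.015, 0, 0, 0, 0, 0, -0.02, 0, 0, 0, 0, 0, 0, 0, 0, 0, -0.03, 0, 0, 0, 0, 0, -0.04, 0, 0, 0, 0, 0]}}

```text
clock: 74.05
ee_pos: [0.4525, 0.1189, 0.2673]
ee_rot: [0.996, 0.094, 0.001, 0.001]
wrist_force: [-1.7, -0.3, -0.0]
width: 0.123
grip_force: 79.1
```

>>> {"fn": "arm_command", "kwargs": {"steps": [-0.03, 0, 0, 0, 0, 0, 0, 0, 0, 0, 0, -8.5, 0, 0, 0, 0, 0, -8.5, 0, 0, 0, 0, 0, -8.5, 0, 0, 0, 0, 0, -8.5, 0, 0, 0, 0, 0, -8.5, 0, 0, 0, 0, 0, -8.5, 0, 0, 0, 0, 0, -8.5, 0, 0, 0, 0, 0, -8.5, 0, 0, 0, 0, 0, -8.5, 0, 0, 0, 0, 0, -8.5]}}

```text
clock: 75.15
ee_pos: [0.4224, 0.1134, 0.2672]
ee_rot: [0.668, 0.744, 0.0, -0.0]
wrist_force: [-0.9, -0.0, -2.3]
width: 0.12
grip_force: 79.1
```

Run:
```python
from h import *
go([.395,-.4141,.26],.11)
t=snap('top','t7.png');s=snap('side','s7.png')
for q in (t,s): print([(np.round(d['centre'],3).tolist()) for d in robot.place_of('bottle_a',q) if d['confidence']>.4])
for i in range(1,5): print(nest(i))
a=cv2.resize(cv2.imread('pics/t7.png')[195:270,222:337],(600,391),interpolation=2);b=cv2.resize(cv2.imread('pics/s7.png')[180:310,210:340],(400,400),interpolation=2)
cv2.imwrite('pics/z7.png',np.hstack([cv2.resize(a,(450,400)),b[:,:350]]))
```

```text
at [0.4224 0.1134 0.2672] t 75.15 F [-0.9 -0.  -2.3] w 0.12 grip 79.1 q7 -0.09
 shift tool(mm, cur axes) [-521.6  -83.6    7. ] after-turn axes [-521.3  -85.1    7.2] turn [ 0.   -0.01 -0.17] rows 14
[[0.581, 0.043, 0.06], [0.591, -0.046, 0.06], [0.598, -0.137, 0.06]]
[[0.595, -0.139, 0.059], [0.585, 0.041, 0.058], [0.59, -0.048, 0.062]]
[0.57409647 0.13470608]
[0.58003216 0.04490203]
[ 0.58596784 -0.04490203]
[ 0.59190353 -0.13470608]
```

View pics/z7.png

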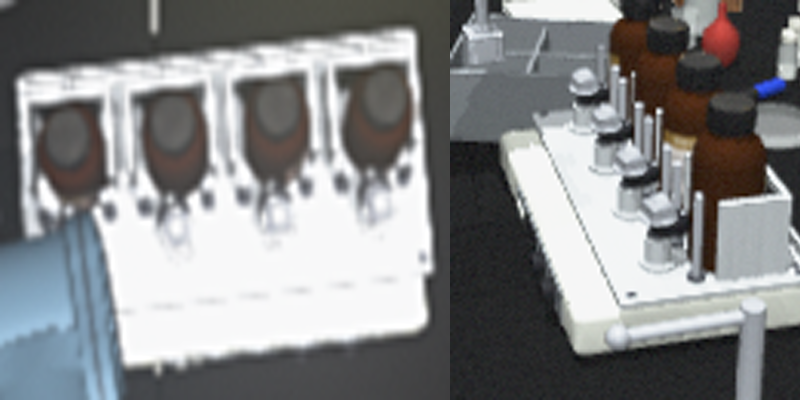

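>>> {"fn": "arm_command", "kwargs": {"steps": [-0.02, -0.007, 0, 0, 0, 0, -0.04, -0.007, 0, 0, 0, 0, -0.046, -0.007, 0, 0, 0, 0, -0.046, -0.007, 0, 0, 0, 0, -0.046, -0.007, 0, 0, 0, 0, -0.046, -0.007, 0, 0, 0, 0, -0.046, -0.007, 0, 0, 0, 0, -0.046, -0.007, 0, 0, 0, 0, -0.046, -0.007, 0, 0, 0, 0, -0.046, -0.007, 0, 0, 0, 0, -0.046, -0.007, 0, 0, 0, 0, -0.03, -0.007, 0, 0, 0, 0]}}

```text
clock: 76.55
ee_pos: [0.3884, -0.4003, 0.2674]
ee_rot: [0.672, 0.74, -0.001, 0.0]
wrist_force: [-0.1, 0.3, -1.5]
width: 0.12
grip_force: 79.2
```

>>> {"fn": "arm_command", "kwargs": {"steps": [-0.017, 0, 0.02, 0, 0, 0, 0, 0, 0.02, 0, 0, 0, 0, 0, 0.01, 0, 0, 0, 0, 0, 0, 0, 0, 0, 0, 0, 0, 0, 0, 0]}}

```text
clock: 77.05
ee_pos: [0.392, -0.4133, 0.2179]
ee_rot: [0.67, 0.742, -0.0, 0.0]
wrist_force: [1.0, -0.4, -1.2]
width: 0.126
grip_force: 79.1
```

Run:
```python
from h import *
go([.4207,-.4113,.2094],.11)
for k in range(2):
  for n in ('top','side'):
    t=snap(n,n+'8.png')
    for th in ('bottle_a','screw_1'): print(n,th,[(np.round(d['centre'],3).tolist()) for d in robot.place_of(th,t) if d['confidence']>.4])
# residual spacing of caps vs nest cap positions (top image)
t=robot.snapshot('top'); im=t['color']
for i in range(1,5): print(i,proj(t,[*nest(i),.2]))
a=cv2.resize(im[195:260,222:337,::-1],(796,450),interpolation=2); cv2.imwrite('pics/z8.png',a)
```

```text
at [ 0.392  -0.4133  0.2179] t 77.05 F [ 1.  -0.4 -1.2] w 0.126 grip 79.1 q7 1.3
 shift tool(mm, cur axes) [-0.9 28.7  8.5] after-turn axes [-1.2 28.7  8.5] turn [ 0.01  0.02 -0.48] rows 1
top bottle_a [[0.573, 0.135, 0.065], [0.58, 0.04, 0.058], [0.598, -0.136, 0.059], [0.593, -0.047, 0.064]]
top screw_1 [[0.522, 0.132, 0.105], [0.53, -0.045, 0.107], [0.526, 0.043, 0.106], [0.535, -0.139, 0.109]]
side bottle_a [[0.587, 0.04, 0.06], [0.589, -0.049, 0.06], [0.595, -0.135, 0.06]]
side screw_1 [[0.536, -0.138, 0.107], [0.528, -0.045, 0.103], [0.516, 0.132, 0.109], [0.529, 0.04, 0.106]]
top bottle_a [[0.596, -0.139, 0.061], [0.581, 0.04, 0.058], [0.592, -0.047, 0.062], [0.574, 0.129, 0.063]]
top screw_1 [[0.53, -0.047, 0.108], [0.521, 0.13, 0.106], [0.538, -0.137, 0.107], [0.527, 0.041, 0.11]]
side bottle_a [[0.584, 0.038, 0.059], [0.587, -0.049, 0.061], [0.599, -0.138, 0.057], [0.572, 0.135, 0.057]]
side screw_1 [[0.536, -0.138, 0.108], [0.52, 0.134, 0.107], [0.53, 0.042, 0.105]]
1 [238.26171743 220.56821812]
2 [265.67239274 218.16537508]
3 [293.00838007 215.76907924]
4 [320.26998426 213.3793039 ]
```

View pics/z8.png

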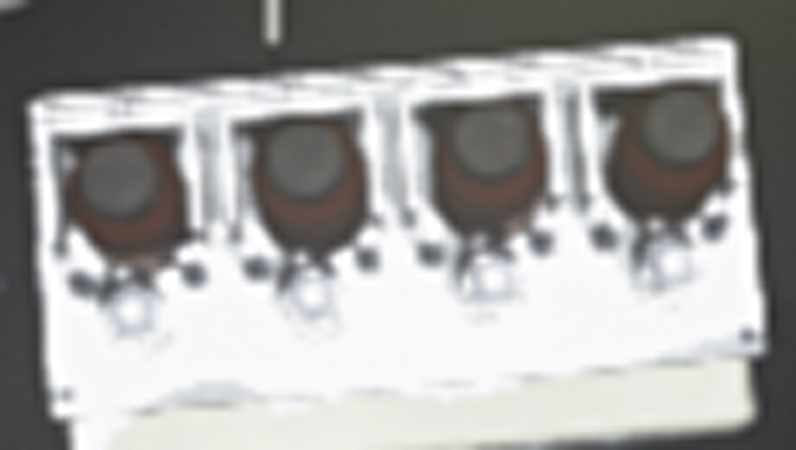

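All four caps sit within 1 px of the nest predictions, at crop positions (119,177), (303,158), (489,140) and (682,125). Now I hang the key, first lining up with the peg.

>>> {"fn": "arm_command", "kwargs": {"steps": [-0.001, 0.01, 0.004, 0, 0, -0.5, 0, 0.01, 0.0045, 0, 0, 0, 0, 0.0085, 0, 0, 0, 0, 0, 0, 0, 0, 0, 0, 0, 0, 0, 0, 0, 0]}}

```text
clock: 78.2
ee_pos: [0.4205, -0.4114, 0.2087]
ee_rot: [0.667, 0.745, -0.0, -0.0]
wrist_force: [0.5, -0.0, -1.1]
width: 0.125
grip_force: 79.1
```

Run:
```python
from h import *
go([.4998,-.4023,.2094],.11)
for k in range(2):
    t=snap('side','s9.png')
    for th in ('key_eye','peg_middle','clamp_key'): print(th,[(np.round(d['centre'],4).tolist(),round(d['confidence'],2)) for d in robot.place_of(th,t) if d['confidence']>.3])
```

```text
at [ 0.4205 -0.4114  0.2087] t 78.2 F [ 0.5 -0.  -1.1] w 0.125 grip 79.1 q7 1.28
 shift tool(mm, cur axes) [ 0.2 79.9 -0.8] after-turn axes [ 0.3 79.9 -0.7] turn [-0.03  0.01  0.06] rows 2
key_eye [([0.4227, -0.4118, 0.1704], 0.77)]
peg_middle [([0.4979, -0.4017, 0.1716], 0.96)]
clamp_key [([0.4198, -0.4053, 0.0878], 0.78)]
key_eye [([0.4225, -0.4109, 0.171], 0.97), ([0.4959, -0.4017, 0.172], 0.46)]
peg_middle [([0.4982, -0.4032, 0.1729], 0.89), ([0.4212, -0.4118, 0.1702], 0.49)]
clamp_key [([0.4196, -0.4069, 0.0902], 0.69)]
```

>>> {"fn": "arm_command", "kwargs": {"steps": [0, 0.008, -0.0007, 0, 0, 0, 0, 0.01, 0, 0, 0, 0, 0, 0.01, 0, 0, 0, 0, 0, 0.007, 0, 0, 0, 0, 0, 0, 0, 0, 0, 0]}}

```text
clock: 79.1
ee_pos: [0.4568, -0.4069, 0.2092]
ee_rot: [0.666, 0.746, 0.0, 0.0]
wrist_force: [-1.2, -0.3, -0.8]
width: 0.129
grip_force: 79.1
```

>>> {"fn": "arm_command", "kwargs": {"steps": [0, 0.01, 0, 0, 0, 0, 0, 0.01, 0, 0, 0, 0, 0, 0.01, 0, 0, 0, 0, 0, 0.008, 0, 0, 0, 0, 0, 0.004, 0, 0, 0, 0, 0, 0, 0, 0, 0, 0, 0, 0, 0, 0, 0, 0]}}

```text
clock: 79.8
ee_pos: [0.4964, -0.4031, 0.2095]
ee_rot: [0.667, 0.745, -0.0, -0.0]
wrist_force: [0.2, 0.1, -2.0]
width: 0.126
grip_force: 79.1
```

Run:
```python
from h import *
go([.4998,-.4023,.2005],.11)
for k in range(2):
    t=snap('side','s10.png')
    for th in ('key_eye','peg_middle'): print(th,[(np.round(d['centre'],4).tolist(),round(d['confidence'],2)) for d in robot.place_of(th,t) if d['confidence']>.3])
```

```text
at [ 0.4964 -0.4031  0.2095] t 79.8 F [ 0.2  0.1 -2. ] w 0.126 grip 79.1 q7 1.18
 shift tool(mm, cur axes) [0.4 3.4 8.9] after-turn axes [0.4 3.4 9. ] turn [-0.02  0.    0.01] rows 1
key_eye [([0.4974, -0.4036, 0.173], 0.9)]
peg_middle []
key_eye [([0.4985, -0.4045, 0.1695], 0.82), ([0.4951, -0.3972, 0.0905], 0.41)]
peg_middle [([0.4991, -0.4017, 0.1736], 0.9)]
```

On the peg, without contact on the way. Lower until the ring rests on it, then open gently.

>>> {"fn": "arm_command", "kwargs": {"steps": [0, 0, 0.004, 0, 0, 0, 0, 0, 0.003, 0, 0, 0, 0, 0, 0.001, 0, 0, 0, 0, 0, 0, 0, 0, 0, 0, 0, 0, 0, 0, 0]}}

```text
clock: 80.6
ee_pos: [0.4969, -0.4029, 0.2015]
ee_rot: [0.667, 0.745, -0.0, 0.0]
wrist_force: [-0.5, -0.0, -0.6]
width: 0.124
grip_force: 79.5
```

>>> {"fn": "arm_command", "kwargs": {"steps": [0, 0, 0.001, 0, 0, 0, 0, 0, 0, 0, 0, 0, 0, 0, 0, 0, 0, 0]}}

```text
clock: 80.9
ee_pos: [0.4969, -0.403, 0.2011]
ee_rot: [0.667, 0.745, 0.0, 0.0]
wrist_force: [-0.2, 2.0, 5.7]
width: 0.125
grip_force: 80.3
```

>>> {"fn": "arm_command", "kwargs": {"steps": [0, 0, 0, 0, 0, 0, 0, 0, 0, 0, 0, 0, 0, 0, 0, 0, 0, 0, 0, 0, 0, 0, 0, 0, 0, 0, 0, 0, 0, 0, 0, 0, 0, 0, 0, 0], "jaw": 45}}

```text
clock: 81.5
ee_pos: [0.4969, -0.4029, 0.2004]
ee_rot: [0.667, 0.745, -0.0, -0.0]
wrist_force: [0.3, -0.3, 0.4]
width: 0.447
grip_force: 0.0
```

>>> {"fn": "arm_command", "kwargs": {"steps": [0, 0, -0.01, 0, 0, 0, 0, 0, -0.02, 0, 0, 0, 0, 0, -0.03, 0, 0, 0, 0, 0, -0.04, 0, 0, 0, 0, 0, -0.04, 0, 0, 0, 0, 0, 0, 0, 0, 0]}}

```text
clock: 82.1
ee_pos: [0.498, -0.4056, 0.3472]
ee_rot: [0.667, 0.745, 0.0, 0.005]
wrist_force: [-0.2, -0.7, 0.2]
width: 0.453
grip_force: 0.0
```

>>> {"fn": "arm_command", "kwargs": {"steps": [0, -0.03, 0, 0, 0, 0, 0.02, -0.03, 0, 0, 0, 0, 0.04, 0, 0, 0, 0, 0, 0.04, 0, 0, 0, 0, 0, 0.04, 0, 0, 0, 0, 0, 0.03, 0, 0, 0, 0, 0, 0, 0, 0, 0, 0, 0, 0, 0, 0, 0, 0, 0, 0, 0, 0, 0, 0, 0, 0, 0, 0, 0, 0, 0, 0, 0, 0, 0, 0, 0]}}

```text
clock: 83.2
ee_pos: [0.4181, -0.2417, 0.3405]
ee_rot: [0.668, 0.744, -0.0, 0.0]
wrist_force: [-0.1, 0.6, -0.2]
width: 0.445
grip_force: 0.0
```

Run:
```python
from h import *
go([.4998,-.4023,.3],.11)
for n in ('top','side'):
    t=snap(n,n+'11.png')
    for th in ('key_eye','peg_middle','clamp_key','bottle_a'): print(n,th,[(np.round(d['centre'],3).tolist(),round(d['confidence'],2)) for d in robot.place_of(th,t) if d['confidence']>.4])
a=cv2.resize(cv2.imread('pics/side11.png')[180:380,210:380],(510,600),interpolation=2);cv2.imwrite('pics/z11.png',a)
```

```text
at [ 0.4181 -0.2417  0.3405] t 83.2 F [-0.1  0.6 -0.2] w 0.445 grip 0.0 q7 0.78
 shift tool(mm, cur axes) [-168.4   63.8   40.6] after-turn axes [-168.6   63.5   40.5] turn [-0.02  0.04 -0.09] rows 5
top key_eye []
top peg_middle [([0.495, -0.406, 0.172], 0.51)]
top clamp_key []
top bottle_a [([0.583, 0.045, 0.061], 0.84), ([0.591, -0.046, 0.06], 0.73), ([0.573, 0.13, 0.063], 0.56), ([0.597, -0.141, 0.06], 0.52)]
side key_eye [([0.496, -0.404, 0.164], 0.85)]
side peg_middle [([0.498, -0.402, 0.17], 0.93)]
side clamp_key [([0.497, -0.4, 0.082], 0.97)]
side bottle_a [([0.584, 0.038, 0.062], 0.84), ([0.591, -0.139, 0.06], 0.75), ([0.588, -0.047, 0.06], 0.6)]
```

View pics/z11.png

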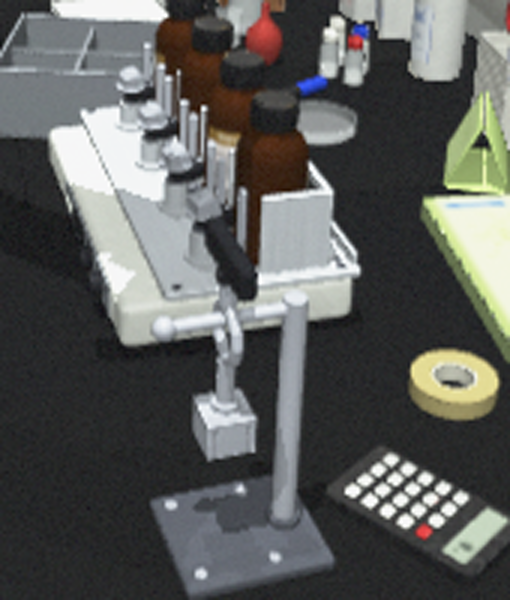

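The key hangs on the peg by its eye (crop (230,320)), all four bottles stand clamped, and the arm is clear. I hand the job in.

```bash
python3 -c "
from bench import robot
print(robot.job_done())"
```

```text
the job is handed in; nothing more can be done
None
```

I moved all four bottles into their own nests and turned each screw to its stop with the key. The key hangs on its peg again, and I handed the job in at about 83 s; no verdict came back.

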